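Clear the doorway and open the drying cabinet

TASK

The blue-capped bottle and the red-lidded jar stand in the way of the drying cabinet's glass door: leave the door shut while you set both upright, flat on the floor of the blue spill tray. Then swing the door open by its handle until it stands square to the cabinet front or further, and leave it there. Do not tip the bottle or the jar over, and leave everything else where it is, including the small jar already on the tray.

Things in the scene. Friction and masses are not known exactly. Their poses are not given: they have to be found in the camera images.
- cabinet: White bench-top drying cabinet, fixed, 240 wide (y) x 200 deep (x) x 330 mm high; origin at the centre of its underside, -x is its front, z up. A grey control head (z 270 to 330) juts forward to local x = -148, i.e. 30 mm in front of the closed door's face (x = -118), so the handle below it cannot be taken with an upright gripper: tilt the tool back.
- door (a joint): Hinge angle of the glass door, 0 shut, grows as it opens, stop at 1.95 rad; about 0.2 N m of friction, it stays where it is left. Door 222 wide x 245 high x 16 mm, local z 22 to 267 mm of the cabinet; it turns clockwise seen from above, its free (-y) edge swinging out towards the cabinet's -x.
- door_hinge (a point): Point on the vertical hinge line, at the lower left front corner of the door (cabinet local -118, 112, 22 mm); does not move with the door; axes as the cabinet.
- pull: The door's handle: upright steel bar 10 mm thick and 100 mm long (free grip length 80 mm), bent back to the door at both ends. Origin at the middle of the bar, 160 mm above the worktop, 35 mm in front of the door face, 198 mm from the hinge line along the door; turns with the door: its x points square into the door, z up.
- bottle: Small bottle of clear glass with a blue cap, loose, 104 mm high: body 56 mm across up to z 62, cap 41 mm across from z 62 to 100. Origin at the centre of its underside, z up.
- jar: White jar with a red lid, loose, 64 mm high: body 44 mm across, lid 46 mm across from z 50 to 64. Origin at the centre of its underside, z up.
- tray_in (a point): Centre of the inner floor of the fixed blue spill tray, 4 mm above the worktop; inner floor 192 (x) x 152 (y) mm, walls 4 mm thick rising 10 mm above the floor; axes along the tray's sides.
- stir_jar: Small white jar, 36 mm across, 54 mm high, loose, standing on the tray; leave alone. Origin at the centre of its underside.
- beaker: Glass beaker, 72 mm across, 85 mm high, loose, standing to the right of the door's sweep; leave alone. Origin at the centre of its underside.
- tip_box: Blue tip box with clear lid, 76 x 112 x 72 mm, loose, to the left; leave alone. Origin at the centre of its underside.
- tape: Roll of tape lying flat, 62 mm across, 19 mm high, loose, to the left; leave alone. Origin at the centre of its underside.
There are look-alikes about, which are no part of the job. Leave any black, pink or purple look-alike of the bottle alone.

How it is judged:
By the outcome, as a careful person would: the job done as asked, in the order asked, and still so for the second after the job is handed in, with the robot touching nothing.
It also fails if it takes over 72 s, if anything falls off the work surface, if the arm or the gripper's body presses on something with over 40 N, if the wrist force passes 120 N, or if a joint passes its speed limit or range.

ROBOT

A 6-joint arm with a two-finger parallel gripper is mounted at the origin on a cart in front of the work surface, level with it; the furniture and walls round the work are solid. World frame = base frame: x ahead of the robot, y to its left, z up, the work surface at z = 0. Lengths are in m, angles in rad, forces in N, time in s.
With the tool pointing down it reaches from about 0.35 to 0.775 m from the base axis. Payload 7.3 kg.
Tool frame: the origin (TCP) lies at the very end of the fingers, on their centre line; the grasp point (between the pads) lies 19 mm behind it; z points along the fingers, y is the line along which they close (so a half turn about z gives the same grasp; the last joint's range is limited). The gripper opens to 92 mm and grips with 3 to 60 N. Pads are 19 mm wide; open, the fingers measure 130 mm over their backs; the gripper's body (75 mm by 190 mm) begins 47 mm behind the grasp point.
Start: joints at [-1.41, 0.342, 1.524, -0, 1.275, -0.146], TCP at [0.159, -0.5, 0.227] pointing down, gripper open.
Joint ranges: [-2.53, 2.53], [-0.77, 2.02], [0.04, 2.7], [-1, 4.14], [0.28, 2.66], [-3.11, 3.11]. Speed limits (rad/s): [2.57, 2.57, 3.14, 3.14, 3.14, 3.14].

INTERFACE

Orientations are given as [roll, pitch, yaw] about the fixed x, y, z axes, in that order (R = Rz(yaw) Ry(pitch) Rx(roll)).
In Python, from cell import telemetry, eyes, job gives the robot as it stands.
- The arm moves only by the tool apply_moves, never from a script. Its arguments are lists of equal length, an entry for each row: "delta_pos": the shift along the world's x, y, z each as a share of 0.4 m, from -1 to 1, a list of three; "dr": the turn, a rotation vector about the world's x, y, z each as a share of 0.5 rad, from -1 to 1, a list of three; "jaw": the opening, from 0 (shut) to 1 (fully open). A call has 1 to 8 rows; each row is the pose to reach, as a shift and turn from the pose commanded when the call began; what a row does not reach only later rows make up. A row lasts 1/12 s, in which the tool goes at most 41.7 mm and 7.16 degrees, less where a joint would pass 70% of its speed; a pose out of reach is approached as far as the arm can. A call with a number of a shift or a turn outside -1 to 1 is refused whole. A call with a gripper value outside its range is refused whole. The fingers move at their own pace and stop on an object; "force" is the grip in N (left out, the last holds). Time passes only in rows, so rows that repeat a pose let the fingers close. It gives the time, the measured TCP pose, the force, the opening and the grip force at its end, in the units of the state.
- telemetry.observe(): the state, without advancing time (a new reading comes with each control period).
- eyes.read_camera(name): name is "scene" or "top" or "wrist"; returns the picture (384x512x3 uint8, red, green, blue); there is no depth.
- eyes.camera_model(name): a dict with "vertical_fov" (degrees; the focal length in pixels is half the picture's height over the tangent of half this angle, whatever the lens; pixels are square), "cx", "cy" (the principal point, pixels), "rvec" (rotation vector, rad) and "tvec" (3), from world to camera coordinates, as OpenCV has them; the wrist camera has in their place "hand_eye" (4x4, takes a point from camera to tool coordinates, whose origin is the TCP and whose axes are the flange's). Camera axes: x right, y down, z forward; pixel columns grow to the right and rows downward; lengths in m; the calibration is good to about 2 mm. A picture is of the moment at which its call begins: read the wrist's pose just before it. camera_model takes no time and is no camera call.
- job.hand_in(): hands the job in; it is judged then, once.
The state is a dict: "time": time; "qpos": joint angles; "qvel": joint speeds; "joint_efforts": joint torques, N m; "tool_pos": TCP position; "tool_rot": TCP orientation; "contact_force": force on the tool from outside, world axes, zero at the start; "torque": the same for the moment, N m; "opening": finger opening in m; "grip_force": force on a finger pad.
Only numpy, scipy, OpenCV 4.12 (cv2) and the standard library are available. Lean on these libraries where they do the work, as an engineer would, in place of code of your own. Each camera call takes 0.05 s, during which the arm holds its last target. There are 200 camera calls.

## Working session

There is one attempt and no reset: what is moved stays moved. The work goes in short steps, Python scripts to look and compute and a tool call to move; the robot and the scene stay as the last step left them, time stands still between calls to the robot, and variables do not carry over. Pictures are saved under pics/ and viewed, at most 10 in all, crops included, and the job is handed in when it is done.

Besides the shell and the picture viewer there is one more tool, called after ">>>" by a JSON object that holds its "method" and its "body", one argument or row to a line. apply_moves: Moves the arm, as the interface text tells. Its arguments: {"type":"object","properties":{"delta_pos":{"type":"array"},"dr":{"type":"array"},"jaw":{"type":"array"},"force":{"type":"number"}},"required":["delta_pos","dr","jaw"]}

```bash
mkdir -p pics; ls
python3 - <<'E'
from cell import telemetry, eyes
import cv2
print(telemetry.observe())
for n in ("scene","top"):
    im=eyes.read_camera(n); cv2.imwrite(f"pics/{n}0.png",im[:,:,::-1]); print(eyes.camera_model(n))
print(eyes.camera_model("wrist"))
E
```

```text
pics
{'time': 0.0, 'qpos': array([-1.41002888e+00,  3.42718151e-01,  1.52498581e+00,  1.74695551e-05,
        1.27542264e+00, -1.45990772e-01]), 'qvel': array([ 0.00028687,  0.0007459 ,  0.00046918,  0.00138559, -0.00016039,
       -0.00258175]), 'joint_efforts': array([-1.05420484e-03, -4.31246889e+01, -2.44221032e+01,  7.18700350e-02,
        5.59714402e-02, -9.08554171e-05]), 'tool_pos': array([ 0.15850042, -0.50008306,  0.22605824]), 'tool_rot': array([-3.14007745e+00, -2.39674968e-04,  3.06752940e-01]), 'contact_force': array([ 0.22501129,  0.58924647, -0.20487003]), 'torque': array([0.04530976, 0.01890611, 0.05452847]), 'grip_force': 0.0, 'opening': 0.0918647678360933}
{'vertical_fov': 53.69281807915736, 'cx': 252.74353953815984, 'cy': 195.81025352968197, 'rvec': array([ 0.98924722, -2.32485902,  1.15061226]), 'tvec': array([0.43502752, 0.32720893, 1.04491455])}
{'vertical_fov': 55.320019877093, 'cx': 254.35131221599505, 'cy': 186.62702838226107, 'rvec': array([ 2.11988337, -2.16732557,  0.13145138]), 'tvec': array([0.05487482, 0.56570179, 1.11033376])}
{'vertical_fov': 66.54932616997732, 'cx': 256.7842043537206, 'cy': 191.4241708128543, 'hand_eye': array([[ 1.49914188e-04, -9.68229578e-01, -2.50062915e-01,
         6.65731849e-02],
       [ 9.99999551e-01, -8.89205001e-05,  9.43800802e-04,
         6.48251550e-05],
       [-9.36051572e-04, -2.50062944e-01,  9.68229130e-01,
        -1.59628873e-01],
       [ 0.00000000e+00,  0.00000000e+00,  0.00000000e+00,
         1.00000000e+00]])}
```

View pics/scene0.png

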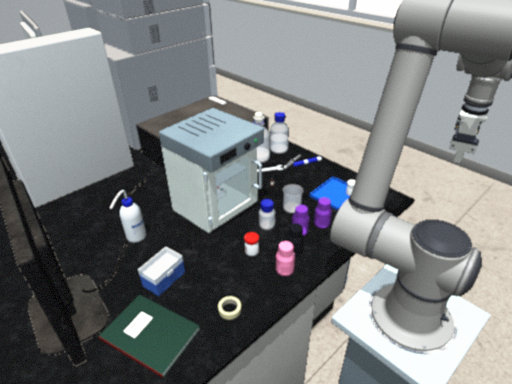

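View pics/top0.png

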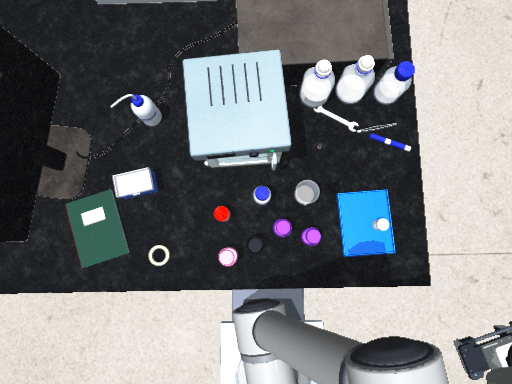

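The scene shows the blue-capped bottle at top (262,194) and the red-lidded jar at (222,213). The look-alikes are pink (228,257), black (255,244) and purple (283,228) and (311,236). The tray is at about (367,223), with the stir jar on it at (382,225). Next is an enlarged crop to confirm and measure.

```bash
cat > h.py <<'E'
import numpy as np, cv2
from scipy.spatial.transform import Rotation as R
from cell import telemetry, eyes
def model(n, st=None):
    m=eyes.camera_model(n); f=192/np.tan(np.radians(m['vertical_fov'])/2)
    K=np.array([[f,0,m['cx']],[0,f,m['cy']],[0,0,1]])
    if 'rvec' in m: r=R.from_rotvec(m['rvec']).as_matrix(); t=m['tvec']
    else:
        T=np.eye(4); T[:3,:3]=R.from_euler('xyz',st['tool_rot']).as_matrix(); T[:3,3]=st['tool_pos']
        E=np.linalg.inv(T@m['hand_eye']); r,t=E[:3,:3],E[:3,3]
    return K,r,t
def back(n,uv,z,st=None):
    K,r,t=model(n,st); d=r.T@np.linalg.solve(K,[*uv,1.]); c=-r.T@t
    return c+d*(z-c[2])/d[2]
def proj(n,P,st=None):
    K,r,t=model(n,st); p=(K@(r@np.atleast_2d(P).T+t[:,None])).T
    return p[:,:2]/p[:,2:]
def blobs(im,lo,hi,amin=20):
    h=cv2.cvtColor(im,cv2.COLOR_RGB2HSV); m=cv2.inRange(h,lo,hi)
    n,_,s,c=cv2.connectedComponentsWithStats(m)
    return [(c[i].round(1),s[i].tolist()) for i in range(1,n) if s[i][4]>=amin]
E
python3 - <<'E'
from h import *
im=cv2.imread("pics/top0.png"); cv2.imwrite("pics/c1.png",cv2.resize(im[140:275,190:400],None,fx=3.8,fy=3.8,interpolation=cv2.INTER_CUBIC))
rgb=im[:,:,::-1].copy()
print("red",blobs(rgb,(0,150,100),(6,255,255))); print("blue",blobs(rgb,(100,150,60),(128,255,255)))
print("purp",blobs(rgb,(130,120,60),(160,255,255)))
for nm,uv,z in [("bottle",(262,194),.1),("jar",(222,213),.064),("stir",(382,225),.054),("beaker",(307,192),.085),("pur1",(283,228),.1),("pur2",(311.5,236),.1),("blk",(255,244),.1),("pink",(228,257),.1),("cabFL",(191,159),.33),("cabFR",(289,150),.33),("cabBL",(184,58),.33),("cabBR",(279,51),.33),("tTL",(338,192),.014),("tTR",(391,190),.014),("tBR",(395,253),.014),("tBL",(344,257),.014)]: print(nm,back("top",uv,z).round(4))
E
```

```text
red [(array([221. , 212.9]), [213, 206, 16, 16, 190])]
blue [(array([404. ,  70.5]), [395, 61, 19, 20, 301]), (array([136.7, 100.1]), [130, 94, 13, 13, 104]), (array([376.9, 137.4]), [369, 133, 17, 10, 90]), (array([397.4, 144.4]), [390, 140, 16, 10, 87]), (array([151.7, 184.6]), [136, 170, 22, 27, 109]), (array([261.7, 192.6]), [255, 186, 14, 14, 154]), (array([364.8, 222.8]), [336, 189, 60, 68, 3169]), (array([127.7, 196.9]), [122, 196, 13, 3, 26])]
purp [(array([281.9, 227.5]), [273, 218, 19, 20, 295]), (array([310.6, 236.2]), [301, 227, 21, 20, 317])]
bottle [0.5358 0.0194 0.1   ]
jar [0.4846 0.1422 0.064 ]
stir [ 0.4381 -0.3429  0.054 ]
beaker [ 0.5405 -0.1158  0.085 ]
pur1 [ 0.4345 -0.0396  0.1   ]
pur2 [ 0.4096 -0.1216  0.1   ]
blk [0.39   0.0432 0.1   ]
pink [0.3544 0.1222 0.1   ]
cabFL [0.5962 0.1871 0.33  ]
cabFR [ 0.6122 -0.0452  0.33  ]
cabBL [0.8504 0.2051 0.33  ]
cabBR [ 0.8618 -0.0291  0.33  ]
tTL [ 0.5468 -0.2237  0.014 ]
tTR [ 0.5493 -0.3922  0.014 ]
tBR [ 0.3517 -0.3904  0.014 ]
tBL [ 0.3427 -0.2317  0.014 ]
```

View pics/c1.png

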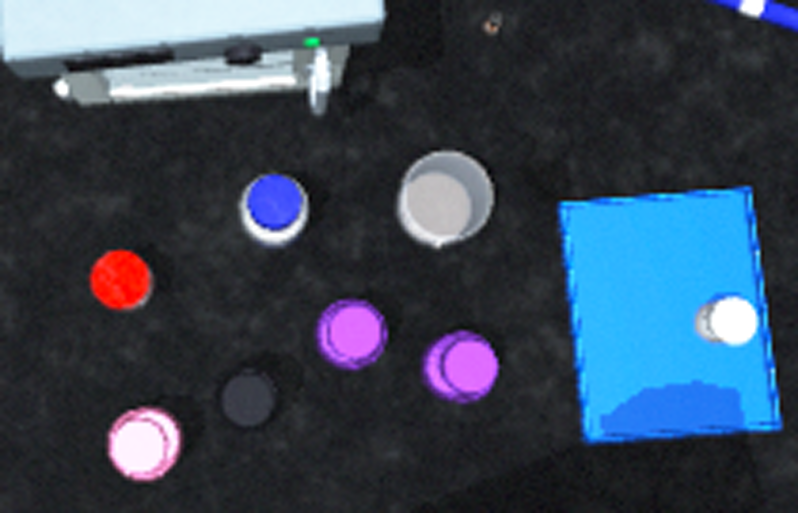

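The crop confirms it: the blue cap at crop (275,202) is the bottle, and the red lid at (121,279) is the jar. The black, pink and purple ones are decoys. I'll refine the positions and cross-check them in the scene view.

```bash
cat >> h.py <<'E'
def go(pos,rpy,st=None):
    "shares for apply_moves from the present pose"
    st=st or telemetry.observe()
    d=(np.array(pos)-st['tool_pos'])/.4
    w=(R.from_euler('xyz',rpy)*R.from_euler('xyz',st['tool_rot']).inv()).as_rotvec()/.5
    print("delta",d.round(4).tolist(),"dr",w.round(4).tolist())
E
python3 - <<'E'
from h import *
s=cv2.imread("pics/scene0.png")[:,:,::-1].copy()
b=back("top",(261.8,192.7),.102); j=back("top",(221,212.9),.064); st=back("top",((732/3.8+190),(320/3.8+140)),.054)
print("bottle",b.round(4),"jar",j.round(4),"stir",st.round(4))
print("scene proj",proj("scene",[b-[0,0,.02],j-[0,0,.007]]).round(1), blobs(s,(0,150,80),(6,255,255)),blobs(s,(110,150,60),(128,255,255)))
c=[back("top",(u/3.8+190,v/3.8+140),.014)[:2] for u,v in[(558,201),(750,187),(780,428),(585,440)]]
c=np.array(c);print("tray",c.mean(0).round(4),c.round(4).tolist(),cv2.minAreaRect(c.astype(np.float32)))
ctr=c.mean(0); yw=np.arctan2(*( (c[0]+c[1]-c[2]-c[3])[::-1])); ux=np.array([np.cos(yw),np.sin(yw)]);uy=np.array([-ux[1],ux[0]])
print("yaw",yw,"stir local",ux@(st[:2]-ctr),uy@(st[:2]-ctr))
print("bottle place",ctr+.05*ux+.028*uy,"jar place",ctr-.055*ux+.025*uy)
q=np.array([[u/3.8+190,v/3.8+140] for u,v in[(318,52),(318,112)]]);print("handle top at z.21 / .11", back("top",q[0],.21),back("top",q[1],.21),back("top",q[1],.11))
o=np.array([.752,.081]);a=.068;A=np.array([[np.cos(a),-np.sin(a)],[np.sin(a),np.cos(a)]])
print("hinge",o+A@[-.118,.112],"pull",o+A@[-.153,-.086])
P=[[*(o+A@[x,y]),z] for x,y,z in[(-.153,-.086,.205),(-.153,-.086,.115),(-.118,-.11,.022),(-.148,-.12,.33),(-.148,.12,.33)]]
print("top",proj("top",P).round(1).tolist(),"scene",proj("scene",P).round(1).tolist())
go([b[0],b[1],.226],[np.pi,-.35,0])
E
```

```text
bottle [0.5395 0.0199 0.102 ] jar [0.485  0.1452 0.064 ] stir [ 0.4405 -0.345   0.054 ]
scene proj [[266.8 207.1]
 [251.2 237.9]] [(array([251.2, 237.3]), [244, 231, 16, 13, 158])] [(array([279.6, 116.8]), [275, 113, 10, 9, 75]), (array([312.2, 159.4]), [308, 156, 9, 7, 44]), (array([297.9, 163. ]), [293, 160, 11, 7, 55]), (array([338.2, 179. ]), [331, 176, 15, 8, 39]), (array([322.1, 183.8]), [315, 178, 15, 11, 32]), (array([313.6, 196.8]), [309, 193, 13, 8, 32]), (array([126.5, 201.2]), [121, 197, 12, 10, 85]), (array([332.6, 204.7]), [326, 197, 14, 13, 34]), (array([266.6, 204.4]), [260, 198, 14, 14, 155]), (array([163.4, 281.3]), [140, 263, 45, 33, 417])]
tray [ 0.4488 -0.3059] [[0.544, -0.2199], [0.5521, -0.3808], [0.3528, -0.3913], [0.3464, -0.2317]] ((0.44840720295906067, -0.3055736720561981), (0.19983680546283722, 0.16117176413536072), 2.998035430908203)
yaw 0.0561287552791138 stir local -0.010521379244730598 -0.03851448540674238
bottle place [ 0.49717998 -0.27516908] jar place [ 0.39251363 -0.28405478]
handle top at z.21 / .11 [ 0.63170814 -0.0139346   0.21      ] [ 0.58843946 -0.01271285  0.21      ] [ 0.60690882 -0.01686497  0.11      ]
hinge [0.62666258 0.18472334] pull [ 0.60519709 -0.01519723]
top [[274.4, 163.7], [273.2, 169.7], [278.6, 163.7], [290.5, 149.8], [189.5, 159.0]] scene [[260.6, 165.5], [260.6, 187.1], [257.9, 200.8], [266.4, 128.1], [211.7, 157.0]]
delta [0.9524, 1.3, -0.0002] dr [0.1046, -0.6945, -0.6078]
```

>>> {"method": "apply_moves", "body": {
  "delta_pos": [
    [0.476,0.65,0.05],
    [0.476,0.65,0.05],
    [0.476,0.65,0.05],
    [0.476,0.65,0.05],
    [0.476,0.65,0.05],
    [0.476,0.65,0.05],
    [0.476,0.65,0.05],
    [0.476,0.65,0.05]
  ],
  "dr": [
    [0.052,-0.347,-0.304],
    [0.052,-0.347,-0.304],
    [0.052,-0.347,-0.304],
    [0.052,-0.347,-0.304],
    [0.052,-0.347,-0.304],
    [0.052,-0.347,-0.304],
    [0.052,-0.347,-0.304],
    [0.052,-0.347,-0.304]
  ],
  "jaw": [1,1,1,1,1,1,1,1]
}}

```text
time: 0.77
tool_pos: [0.3498, -0.2378, 0.2469]
tool_rot: [3.128, -0.175, 0.156]
contact_force: [0.6, 0.3, -0.2]
opening: 0.0918
grip_force: 0.0
```

>>> {"method": "apply_moves", "body": {
  "delta_pos": [
    [0.43,0.65,-0.05],
    [0.43,0.65,-0.05],
    [0.43,0.65,-0.05],
    [0.43,0.65,-0.05],
    [0.43,0.65,-0.05],
    [0.43,0.65,-0.05],
    [0.43,0.65,-0.05],
    [0.43,0.65,-0.05]
  ],
  "dr": [
    [0.052,-0.347,-0.304],
    [0.052,-0.347,-0.304],
    [0.052,-0.347,-0.304],
    [0.052,-0.347,-0.304],
    [0.052,-0.347,-0.304],
    [0.052,-0.347,-0.304],
    [0.052,-0.347,-0.304],
    [0.052,-0.347,-0.304]
  ],
  "jaw": [1,1,1,1,1,1,1,1]
}}

```text
time: 1.43
tool_pos: [0.5222, 0.0232, 0.2263]
tool_rot: [3.141, -0.35, 0.002]
contact_force: [-1.3, -0.2, -0.4]
opening: 0.0919
grip_force: 0.0
```

Run:
```python
from h import *
s=telemetry.observe(); print({k:np.round(v,4) for k,v in s.items()})
im=eyes.read_camera("wrist"); cv2.imwrite("pics/w1.png",im[:,:,::-1])
for c,st in blobs(im,(110,150,60),(128,255,255),200): print(c,st,back("wrist",c,.09,s))
# grasp point (19mm behind TCP) on the cap at z .084
go([.5395+.019*np.sin(.35),.0199,.068],[np.pi,-.35,0],s)
```

```text
{'time': np.float64(1.4333), 'qpos': array([-0.1294,  0.1576,  1.8346,  0.0613,  0.8034,  1.4044]), 'qvel': array([ 0.5118,  0.27  , -0.2772, -0.2521, -0.0042,  0.6165]), 'joint_efforts': array([-9.98100e-01, -3.43476e+01, -2.36543e+01,  4.87800e-01,
       -1.70500e+00, -2.76000e-02]), 'tool_pos': array([0.5222, 0.0232, 0.2263]), 'tool_rot': array([ 3.1407e+00, -3.4970e-01,  2.3000e-03]), 'contact_force': array([-1.2697, -0.2064, -0.4109]), 'torque': array([-0.0129,  0.2223, -0.0026]), 'grip_force': np.float64(0.0), 'opening': np.float64(0.0919)}
[  3.9 172.9] [0, 145, 12, 51, 423] [0.58008344 0.29273196 0.09      ]
[258.3 209.6] [239, 190, 39, 40, 1202] [0.54156485 0.02112555 0.09      ]
delta [0.0594, -0.0084, -0.3958] dr [0.0017, -0.0006, -0.004]
```

>>> {"method": "apply_moves", "body": {
  "delta_pos": [
    [0.063,0.001,0],
    [0.063,0.001,-0.1],
    [0.063,0.001,-0.2],
    [0.063,0.001,-0.3],
    [0.063,0.001,-0.35],
    [0.063,0.001,-0.393],
    [0.063,0.001,-0.393],
    [0.063,0.001,-0.393]
  ],
  "dr": [
    [0,0,0],
    [0,0,0],
    [0,0,0],
    [0,0,0],
    [0,0,0],
    [0,0,0],
    [0,0,0],
    [0,0,0]
  ],
  "jaw": [1,1,1,1,1,1,1,1]
}}

```text
time: 2.15
tool_pos: [0.5456, 0.0199, 0.0688]
tool_rot: [3.14, -0.347, -0.0]
contact_force: [0.5, -0.2, 1.3]
opening: 0.092
grip_force: 0.0
```

>>> {"method": "apply_moves", "body": {
  "delta_pos": [
    [0,0,0],
    [0,0,0],
    [0,0,0],
    [0,0,0],
    [0,0,0],
    [0,0,0],
    [0,0,0],
    [0,0,0]
  ],
  "dr": [
    [0,0,0],
    [0,0,0],
    [0,0,0],
    [0,0,0],
    [0,0,0],
    [0,0,0],
    [0,0,0],
    [0,0,0]
  ],
  "jaw": [0.6,0.54,0.5,0.48,0.46,0.44,0.42,0.4],
  "force": 8
}}

```text
time: 2.82
tool_pos: [0.5462, 0.0199, 0.0696]
tool_rot: [3.14, -0.35, -0.0]
contact_force: [-0.7, 0.7, 0.4]
opening: 0.043
grip_force: 0.0
```

>>> {"method": "apply_moves", "body": {
  "delta_pos": [
    [0,0,0],
    [0,0,0],
    [0,0,0]
  ],
  "dr": [
    [0,0,0],
    [0,0,0],
    [0,0,0]
  ],
  "jaw": [0.35,0.3,0.3],
  "force": 25
}}

```text
time: 3.07
tool_pos: [0.5462, 0.0199, 0.0696]
tool_rot: [3.14, -0.35, -0.0]
contact_force: [0.4, 0.2, 0.4]
opening: 0.0406
grip_force: 25.0
```

>>> {"method": "apply_moves", "body": {
  "delta_pos": [
    [0,0,0.05],
    [0,0,0.15],
    [0,0,0.25],
    [0,0,0.325],
    [0,0,0.325]
  ],
  "dr": [
    [0,0,0],
    [0,0,0],
    [0,0,0],
    [0,0,0],
    [0,0,0]
  ],
  "jaw": [0.3,0.3,0.3,0.3,0.3]
}}

```text
time: 3.48
tool_pos: [0.5494, 0.0195, 0.2064]
tool_rot: [3.138, -0.361, 0.0]
contact_force: [0.9, 0.9, -1.7]
opening: 0.0405
grip_force: 25.0
```

>>> {"method": "apply_moves", "body": {
  "delta_pos": [
    [-0.015,-0.09,0],
    [-0.03,-0.18,0],
    [-0.045,-0.28,0],
    [-0.06,-0.38,0],
    [-0.075,-0.48,0],
    [-0.09,-0.58,0],
    [-0.1,-0.67,0],
    [-0.109,-0.739,0]
  ],
  "dr": [
    [0,0,0],
    [0,0,0],
    [0,0,0],
    [0,0,0],
    [0,0,0],
    [0,0,0],
    [0,0,0],
    [0,0,0]
  ],
  "jaw": [0.3,0.3,0.3,0.3,0.3,0.3,0.3,0.3]
}}

```text
time: 4.15
tool_pos: [0.5012, -0.2784, 0.1981]
tool_rot: [3.141, -0.348, -0.002]
contact_force: [0.7, -0.3, -2.5]
opening: 0.0405
grip_force: 25.0
```

>>> {"method": "apply_moves", "body": {
  "delta_pos": [
    [0,0,0],
    [0,0,-0.08],
    [0,0,-0.16],
    [0,0,-0.22],
    [0,0,-0.26],
    [0,0,-0.28],
    [0,0,-0.28],
    [0,0,-0.28]
  ],
  "dr": [
    [0,0,0],
    [0,0,0],
    [0,0,0],
    [0,0,0],
    [0,0,0],
    [0,0,0],
    [0,0,0],
    [0,0,0]
  ],
  "jaw": [0.3,0.3,0.3,0.3,0.3,0.3,0.3,0.3]
}}

```text
time: 4.82
tool_pos: [0.5026, -0.2755, 0.0874]
tool_rot: [3.14, -0.349, -0.0]
contact_force: [0.4, 0.2, -1.9]
opening: 0.0405
grip_force: 25.0
```

Run:
```python
from h import *
s=telemetry.observe(); print({k:np.round(v,4) for k,v in s.items()})
im=eyes.read_camera("scene"); w=eyes.read_camera("wrist")
a=cv2.resize(im[120:270,210:410],(560,420)); b=cv2.resize(w,(224,168))
c=np.zeros((420,784,3),np.uint8); c[:,:560]=a; c[:168,560:]=b; cv2.imwrite("pics/p1.png",c[:,:,::-1])
```

```text
{'time': np.float64(4.8167), 'qpos': array([-0.7694,  0.4606,  1.8491,  0.4215,  0.6179,  0.4824]), 'qvel': array([ 0.0016, -0.0284, -0.0231, -0.0023,  0.0035,  0.0001]), 'joint_efforts': array([-1.70000e-03, -4.33887e+01, -1.85594e+01,  1.00580e+00,
       -8.43900e-01, -3.76000e-02]), 'tool_pos': array([ 0.5026, -0.2755,  0.0874]), 'tool_rot': array([ 3.1404e+00, -3.4900e-01, -1.0000e-04]), 'contact_force': array([ 0.3639,  0.1983, -1.8927]), 'torque': array([-0.0789,  0.3371,  0.    ]), 'grip_force': np.float64(24.9845), 'opening': np.float64(0.0405)}
```

View pics/p1.png

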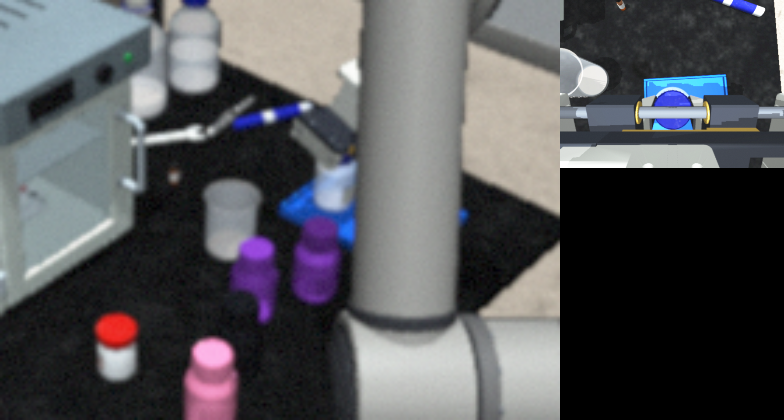

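The picture shows the bottle upright in the gripper over the tray, at crop (335,185). The jar and the look-alikes haven't moved. Next I lower and release it.

>>> {"method": "apply_moves", "body": {
  "delta_pos": [
    [0,0,-0.012],
    [0,0,-0.022],
    [0,0,-0.028],
    [0,0,-0.032],
    [0,0,-0.035],
    [0,0,-0.035],
    [0,0,-0.035]
  ],
  "dr": [
    [0,0,0],
    [0,0,0],
    [0,0,0],
    [0,0,0],
    [0,0,0],
    [0,0,0],
    [0,0,0]
  ],
  "jaw": [0.3,0.3,0.3,0.3,0.3,0.3,0.3]
}}

```text
time: 5.5
tool_pos: [0.5026, -0.2758, 0.0736]
tool_rot: [3.14, -0.35, -0.0]
contact_force: [-0.5, 0.5, -2.2]
opening: 0.0406
grip_force: 25.0
```

>>> {"method": "apply_moves", "body": {
  "delta_pos": [
    [0,0,-0.002],
    [0,0,-0.004],
    [0,0,-0.004]
  ],
  "dr": [
    [0,0,0],
    [0,0,0],
    [0,0,0]
  ],
  "jaw": [0.3,0.3,0.3]
}}

```text
time: 5.75
tool_pos: [0.5031, -0.2758, 0.0736]
tool_rot: [3.139, -0.351, 0.001]
contact_force: [-5.5, 3.4, 11.7]
opening: 0.0408
grip_force: 25.0
```

>>> {"method": "apply_moves", "body": {
  "delta_pos": [
    [0,0,-0.001],
    [0,0,-0.002],
    [0,0,-0.002]
  ],
  "dr": [
    [0,0,0],
    [0,0,0],
    [0,0,0]
  ],
  "jaw": [0.3,0.3,0.3]
}}

```text
time: 6.0
tool_pos: [0.5032, -0.2758, 0.0735]
tool_rot: [3.139, -0.352, 0.001]
contact_force: [-7.3, 4.1, 17.3]
opening: 0.0407
grip_force: 25.0
```

>>> {"method": "apply_moves", "body": {
  "delta_pos": [
    [0,0,0.003],
    [0,0,0.003],
    [0,0,0.003],
    [0,0,0.003],
    [0,0,0.003],
    [0,0,0.003],
    [0,0,0.003],
    [0,0,0.003]
  ],
  "dr": [
    [0,0,0],
    [0,0,0],
    [0,0,0],
    [0,0,0],
    [0,0,0],
    [0,0,0],
    [0,0,0],
    [0,0,0]
  ],
  "jaw": [0.3,0.45,0.48,0.51,0.55,0.6,0.65,0.7],
  "force": 8
}}

```text
time: 6.67
tool_pos: [0.5026, -0.2758, 0.0722]
tool_rot: [3.14, -0.349, -0.0]
contact_force: [-1.0, 0.7, -0.4]
opening: 0.0618
grip_force: 0.0
```

>>> {"method": "apply_moves", "body": {
  "delta_pos": [
    [0,0,0.05],
    [0,0,0.1],
    [0,0,0.18],
    [0,0,0.26],
    [0,0,0.34],
    [0,0,0.34],
    [0,0,0.34]
  ],
  "dr": [
    [0,0,0],
    [0,0,0],
    [0,0,0],
    [0,0.15,0],
    [0,0.35,0],
    [0,0.7,0],
    [0,0.7,0]
  ],
  "jaw": [0.7,0.7,0.7,0.7,1,1,1]
}}

```text
time: 7.25
tool_pos: [0.5047, -0.2768, 0.2118]
tool_rot: [3.134, 0.0, -0.0]
contact_force: [-0.3, -0.8, -0.7]
opening: 0.0796
grip_force: 0.0
```

Run:
```python
from h import *
s=telemetry.observe(); print(s['tool_pos'],s['tool_rot'],s['qpos'].round(2))
go([.485,.145,.2],[np.pi,0,0],s)
```

```text
[ 0.50467296 -0.27676066  0.21184325] [ 3.13432920e+00  3.95940200e-04 -3.45888222e-04] [-0.63  0.44  1.41 -0.01  1.29  0.94]
delta [-0.0492, 1.0544, -0.0296] dr [0.0145, -0.0008, 0.0007]
```

>>> {"method": "apply_moves", "body": {
  "delta_pos": [
    [-0.03,0.09,0],
    [-0.04,0.18,0],
    [-0.06,0.28,0],
    [-0.08,0.38,0],
    [-0.08,0.48,0],
    [-0.08,0.58,0],
    [-0.08,0.65,0],
    [-0.08,0.7,0]
  ],
  "dr": [
    [0,0,0],
    [0,0,0],
    [0,0,0],
    [0,0,0],
    [0,0,0],
    [0,0,0],
    [0,0,0],
    [0,0,0]
  ],
  "jaw": [1,1,1,1,1,1,1,1]
}}

```text
time: 7.92
tool_pos: [0.4701, 0.007, 0.2085]
tool_rot: [3.14, 0.0, 0.002]
contact_force: [1.0, 0.7, 0.3]
opening: 0.092
grip_force: 0.0
```

>>> {"method": "apply_moves", "body": {
  "delta_pos": [
    [0.02,0.1,0],
    [0.036,0.2,0],
    [0.036,0.3,0],
    [0.036,0.352,0],
    [0.036,0.352,0],
    [0.036,0.352,0],
    [0.036,0.352,0]
  ],
  "dr": [
    [0,0,0],
    [0,0,0],
    [0,0,0],
    [0,0,0],
    [0,0,0],
    [0,0,0],
    [0,0,0]
  ],
  "jaw": [1,1,1,1,1,1,1]
}}

```text
time: 8.5
tool_pos: [0.4849, 0.1445, 0.2082]
tool_rot: [3.139, 0.001, 0.0]
contact_force: [-0.3, 0.2, 0.3]
opening: 0.0919
grip_force: 0.0
```

Run:
```python
from h import *
s=telemetry.observe(); print(s['tool_pos'],s['tool_rot'],s['qpos'].round(2))
w=eyes.read_camera("wrist"); cv2.imwrite("pics/w2.png",w[:,:,::-1])
for c,b in blobs(w,(0,150,80),(6,255,255),200): print(c,b,back("wrist",c,.06,s))
```

```text
[0.48487649 0.14447704 0.20819239] [3.13934568e+00 8.55369810e-04 2.49002959e-05] [ 0.14  0.32  1.6  -0.    1.21  1.71]
[255.6 179.7] [234, 158, 45, 44, 1525] [0.48497326 0.14495693 0.06      ]
```

>>> {"method": "apply_moves", "body": {
  "delta_pos": [
    [0,0.001,-0.1],
    [0,0.001,-0.2],
    [0,0.001,-0.3],
    [0,0.001,-0.37],
    [0,0.001,-0.41],
    [0,0.001,-0.432],
    [0,0.001,-0.432],
    [0,0.001,-0.432]
  ],
  "dr": [
    [0,0,0],
    [0,0,0],
    [0,0,0],
    [0,0,0],
    [0,0,0],
    [0,0,0],
    [0,0,0],
    [0,0,0]
  ],
  "jaw": [1,1,1,1,1,1,1,1]
}}

```text
time: 9.22
tool_pos: [0.4856, 0.1448, 0.0361]
tool_rot: [3.14, -0.0, -0.001]
contact_force: [-0.2, -0.9, 0.4]
opening: 0.0921
grip_force: 0.0
```

>>> {"method": "apply_moves", "body": {
  "delta_pos": [
    [0,0,0],
    [0,0,0],
    [0,0,0],
    [0,0,0],
    [0,0,0],
    [0,0,0],
    [0,0,0],
    [0,0,0]
  ],
  "dr": [
    [0,0,0],
    [0,0,0],
    [0,0,0],
    [0,0,0],
    [0,0,0],
    [0,0,0],
    [0,0,0],
    [0,0,0]
  ],
  "jaw": [0.65,0.6,0.56,0.53,0.51,0.49,0.47,0.45],
  "force": 8
}}

```text
time: 9.88
tool_pos: [0.485, 0.1455, 0.0356]
tool_rot: [3.14, 0.0, 0.0]
contact_force: [-0.1, -0.9, 0.8]
opening: 0.0456
grip_force: 8.0
```

>>> {"method": "apply_moves", "body": {
  "delta_pos": [
    [0,0,0],
    [0,0,0],
    [0,0,0]
  ],
  "dr": [
    [0,0,0],
    [0,0,0],
    [0,0,0]
  ],
  "jaw": [0.38,0.35,0.35],
  "force": 25
}}

```text
time: 10.13
tool_pos: [0.485, 0.1455, 0.0356]
tool_rot: [3.14, 0.0, -0.0]
contact_force: [0.1, 0.0, 1.3]
opening: 0.045
grip_force: 25.0
```

>>> {"method": "apply_moves", "body": {
  "delta_pos": [
    [0,0,0.05],
    [0,0,0.15],
    [0,0,0.25],
    [0,0,0.325],
    [0,0,0.325],
    [-0.02,-0.05,0.325],
    [-0.04,-0.13,0.325],
    [-0.06,-0.23,0.325]
  ],
  "dr": [
    [0,0,0],
    [0,0,0],
    [0,0,0],
    [0,0,0],
    [0,0,0],
    [0,0,0],
    [0,0,0],
    [0,0,0]
  ],
  "jaw": [0.35,0.35,0.35,0.35,0.35,0.35,0.35,0.35]
}}

```text
time: 10.8
tool_pos: [0.4603, 0.0539, 0.1651]
tool_rot: [3.14, 0.001, 0.003]
contact_force: [0.5, -0.9, -0.7]
opening: 0.0454
grip_force: 25.0
```

>>> {"method": "apply_moves", "body": {
  "delta_pos": [
    [-0.02,-0.1,0],
    [-0.04,-0.2,0],
    [-0.06,-0.3,0],
    [-0.08,-0.4,0],
    [-0.1,-0.5,0],
    [-0.13,-0.6,0],
    [-0.15,-0.7,0],
    [-0.16,-0.78,0]
  ],
  "dr": [
    [0,0,0],
    [0,0,0],
    [0,0,0],
    [0,0,0],
    [0,0,0],
    [0,0,0],
    [0,0,0],
    [0,0,0]
  ],
  "jaw": [0.35,0.35,0.35,0.35,0.35,0.35,0.35,0.35]
}}

```text
time: 11.47
tool_pos: [0.3955, -0.261, 0.1651]
tool_rot: [3.14, 0.001, -0.001]
contact_force: [0.3, 0.1, -0.3]
opening: 0.0452
grip_force: 25.0
```

>>> {"method": "apply_moves", "body": {
  "delta_pos": [
    [-0.011,-0.064,0],
    [-0.011,-0.064,0],
    [-0.011,-0.064,0],
    [-0.011,-0.064,0],
    [-0.011,-0.064,0]
  ],
  "dr": [
    [0,0,0],
    [0,0,0],
    [0,0,0],
    [0,0,0],
    [0,0,0]
  ],
  "jaw": [0.35,0.35,0.35,0.35,0.35]
}}

```text
time: 11.88
tool_pos: [0.3926, -0.2829, 0.1652]
tool_rot: [3.141, 0.001, 0.001]
contact_force: [-0.5, 0.1, -1.3]
opening: 0.0454
grip_force: 25.0
```

Run:
```python
from h import *
s=telemetry.observe(); print(s['tool_pos'],s['tool_rot'],s['contact_force'],s['opening'],s['qpos'].round(2))
im=eyes.read_camera("top"); w=eyes.read_camera("wrist")
c=np.zeros((450,800,3),np.uint8); c[:,:400]=cv2.resize(im[130:290,280:422],(400,450)); c[:300,400:]=cv2.resize(w,(400,300)); cv2.imwrite("pics/p2.png",c[:,:,::-1])
```

```text
[ 0.39258955 -0.28287558  0.16522021] [3.14075624e+00 1.10631596e-03 1.07981931e-03] [-0.52667567  0.06980643 -1.27979341] 0.04536484611394215 [-0.78  0.33  1.73 -0.    1.08  0.79]
```

View pics/p2.png

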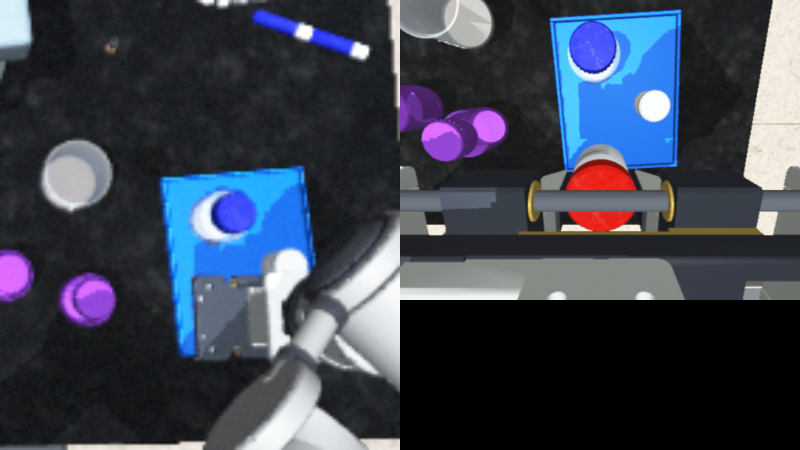

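The bottle stands upright on the tray at top-crop (235,212). The jar is held over the front part of the tray, clear of the stir jar at wrist-crop (655,105). Lowering now.

>>> {"method": "apply_moves", "body": {
  "delta_pos": [
    [0,0,-0.08],
    [0,0,-0.16],
    [0,0,-0.23],
    [0,0,-0.27],
    [0,0,-0.29],
    [0,0,-0.305],
    [0,0,-0.31],
    [0,0,-0.31]
  ],
  "dr": [
    [0,0,0],
    [0,0,0],
    [0,0,0],
    [0,0,0],
    [0,0,0],
    [0,0,0],
    [0,0,0],
    [0,0,0]
  ],
  "jaw": [0.35,0.35,0.35,0.35,0.35,0.35,0.35,0.35]
}}

```text
time: 12.65
tool_pos: [0.393, -0.2842, 0.042]
tool_rot: [3.139, -0.0, 0.0]
contact_force: [0.6, -0.7, -1.3]
opening: 0.045
grip_force: 25.0
```

>>> {"method": "apply_moves", "body": {
  "delta_pos": [
    [0,0,-0.002],
    [0,0,-0.004],
    [0,0,-0.004]
  ],
  "dr": [
    [0,0,0],
    [0,0,0],
    [0,0,0]
  ],
  "jaw": [0.35,0.35,0.35]
}}

```text
time: 12.9
tool_pos: [0.3929, -0.2844, 0.0406]
tool_rot: [3.139, -0.0, 0.0]
contact_force: [-0.3, -0.8, -0.8]
opening: 0.0453
grip_force: 25.0
```

>>> {"method": "apply_moves", "body": {
  "delta_pos": [
    [0,0,-0.002],
    [0,0,-0.003],
    [0,0,-0.003]
  ],
  "dr": [
    [0,0,0],
    [0,0,0],
    [0,0,0]
  ],
  "jaw": [0.35,0.35,0.35]
}}

```text
time: 13.15
tool_pos: [0.3929, -0.2845, 0.0395]
tool_rot: [3.139, -0.0, -0.0]
contact_force: [-0.5, 1.4, 5.9]
opening: 0.0454
grip_force: 25.0
```

>>> {"method": "apply_moves", "body": {
  "delta_pos": [
    [0,0,-0.001],
    [0,0,-0.001]
  ],
  "dr": [
    [0,0,0],
    [0,0,0]
  ],
  "jaw": [0.35,0.35]
}}

```text
time: 13.32
tool_pos: [0.3929, -0.2845, 0.0395]
tool_rot: [3.139, -0.001, -0.0]
contact_force: [-1.2, 0.6, 10.4]
opening: 0.045
grip_force: 25.0
```

>>> {"method": "apply_moves", "body": {
  "delta_pos": [
    [0,0,0.001],
    [0,0,0.001],
    [0,0,0.001],
    [0,0,0.001],
    [0,0,0.001],
    [0,0,0.001],
    [0,0,0.001]
  ],
  "dr": [
    [0,0,0],
    [0,0,0],
    [0,0,0],
    [0,0,0],
    [0,0,0],
    [0,0,0],
    [0,0,0]
  ],
  "jaw": [0.45,0.5,0.53,0.57,0.62,0.68,0.7],
  "force": 8
}}

```text
time: 13.9
tool_pos: [0.3925, -0.284, 0.0386]
tool_rot: [3.14, 0.001, -0.0]
contact_force: [-0.1, -0.1, 0.7]
opening: 0.0627
grip_force: 0.0
```

>>> {"method": "apply_moves", "body": {
  "delta_pos": [
    [0,0,0.05],
    [0,0,0.12],
    [0,0,0.22],
    [0,0,0.32],
    [0,0,0.42],
    [0,0,0.45],
    [0,0,0.45],
    [0,0,0.45]
  ],
  "dr": [
    [0,0,0],
    [0,0,0],
    [0,0,0],
    [0,0,0],
    [0,0,0],
    [0,0,0],
    [0,0,0],
    [0,0,0]
  ],
  "jaw": [0.7,0.7,0.7,0.7,0.7,0.6,0.5,0.5]
}}

```text
time: 14.57
tool_pos: [0.3926, -0.2841, 0.2189]
tool_rot: [3.139, -0.0, -0.0]
contact_force: [-0.2, 0.1, -0.5]
opening: 0.049
grip_force: 0.0
```

Run:
```python
from h import *
s=telemetry.observe(); print(s['tool_pos'],s['tool_rot'],s['contact_force'],s['opening'],s['qpos'].round(2))
w=eyes.read_camera("wrist")
for lo,hi in(((0,150,80),(6,255,255)),((112,150,60),(128,255,255))):
  for c,b in blobs(w,lo,hi,200): print(c,b,back("wrist",c,.066 if lo[0]==0 else .1,s))
# pre-grasp for handle: into-door yaw .068, tilt p
p=-1.0
for dist in (.10,.0):
  rot=R.from_euler('xyz',[np.pi,p,.068]); zt=rot.apply([0,0,1])
  g=np.array([.605,-.015,.165])+zt*(.012-dist)
  print(dist,zt.round(3),g.round(4)); go(g,[np.pi,p,.068],s)
```

```text
[ 0.39255348 -0.28405963  0.21887308] [ 3.13917994e+00 -1.76031154e-04 -2.31894205e-05] [-0.18063581  0.11480988 -0.54128651] 0.04898689861269203 [-0.78  0.27  1.64 -0.    1.22  0.79]
[256.7 177.5] [238, 157, 39, 41, 1252] [ 0.394242   -0.28479825  0.066     ]
[246.7  71.3] [223, 46, 48, 52, 1905] [ 0.49761102 -0.27580316  0.1       ]
0.1 [ 0.84   0.057 -0.54 ] [ 0.5311 -0.02    0.2125]
delta [0.3464, 0.6601, -0.0158] dr [0.0724, -1.9987, 0.1269]
0.0 [ 0.84   0.057 -0.54 ] [ 0.6151 -0.0143  0.1585]
delta [0.5563, 0.6744, -0.1509] dr [0.0724, -1.9987, 0.1269]
```

>>> {"method": "apply_moves", "body": {
  "delta_pos": [
    [0.02,0.05,0.08],
    [0.05,0.1,0.1],
    [0.08,0.15,0.1],
    [0.11,0.2,0.1],
    [0.13,0.25,0.1],
    [0.15,0.3,0.1],
    [0.17,0.33,0.1],
    [0.17,0.33,0.1]
  ],
  "dr": [
    [0,-0.2,0],
    [0,-0.4,0],
    [0,-0.6,0],
    [0.03,-0.8,0.06],
    [0.03,-0.9,0.06],
    [0.03,-0.9,0.06],
    [0.03,-0.9,0.06],
    [0.03,-0.9,0.06]
  ],
  "jaw": [0.45,0.4,0.4,0.4,0.4,0.4,0.4,0.4]
}}

```text
time: 15.28
tool_pos: [0.4602, -0.1498, 0.2567]
tool_rot: [-3.131, -0.447, 0.029]
contact_force: [-1.0, 0.8, 0.5]
opening: 0.0371
grip_force: 0.0
```

>>> {"method": "apply_moves", "body": {
  "delta_pos": [
    [0.02,0.05,0],
    [0.05,0.1,0],
    [0.08,0.15,0],
    [0.11,0.2,0],
    [0.13,0.25,0],
    [0.15,0.3,-0.05],
    [0.17,0.33,-0.05],
    [0.17,0.33,-0.05]
  ],
  "dr": [
    [0,-0.2,0],
    [0,-0.4,0],
    [0,-0.6,0],
    [0.03,-0.8,0.06],
    [0.03,-0.9,0.06],
    [0.03,-0.9,0.06],
    [0.03,-0.9,0.06],
    [0.03,-0.9,0.06]
  ],
  "jaw": [0.4,0.4,0.4,0.4,0.4,0.4,0.4,0.4]
}}

```text
time: 15.95
tool_pos: [0.5273, -0.0188, 0.2351]
tool_rot: [-3.139, -0.894, 0.061]
contact_force: [-0.3, -0.3, -0.1]
opening: 0.0371
grip_force: 0.0
```

Run:
```python
from h import *
s=telemetry.observe(); print(s['tool_pos'],s['tool_rot'],s['contact_force'],s['opening'],s['qpos'].round(2))
w=eyes.read_camera("wrist"); cv2.imwrite("pics/w3.png",cv2.resize(w,(640,480))[:,:,::-1])
print("bar ends expected in 640x480", (proj("wrist",[[.605,-.015,.205],[.605,-.015,.165],[.605,-.015,.115]],s)*1.25).round())
rot=R.from_euler('xyz',[np.pi,-.9,.068]); zt=rot.apply([0,0,1])
for d in (.06,0): go(np.array([.605,-.015,.165])+zt*(.012-d),[np.pi,-.9,.068],s)
```

```text
[ 0.52728808 -0.01884361  0.23508871] [-3.13916194 -0.89412489  0.06102826] [-0.29302463 -0.27572909 -0.12301456] 0.0370744831778462 [-0.4   0.05  2.27  1.64  0.36 -0.37]
bar ends expected in 640x480 [[322. 212.]
 [322. 247.]
 [322. 281.]]
delta [0.1005, 0.0032, -0.1006] dr [-0.0023, -0.0119, 0.0101]
delta [0.2177, 0.0112, -0.1939] dr [-0.0023, -0.0119, 0.0101]
```

View pics/w3.png

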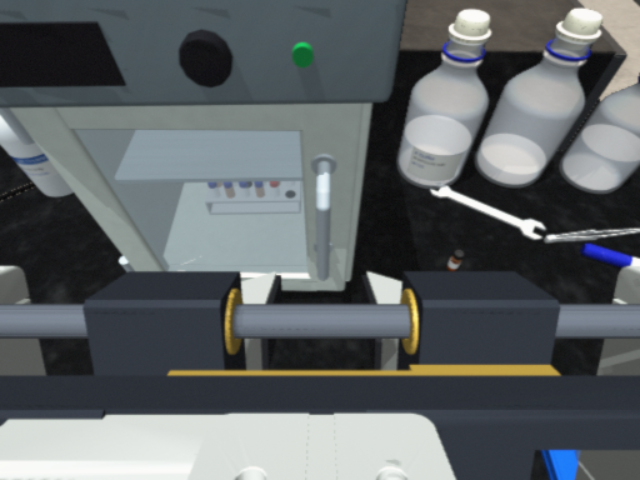

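The bar appears at column 323, from about row 175 to row 280, and its door posts are at (322,163) and (322,247). The column matches the prediction. I'll check the rows before approaching.

Run:
```python
from h import *
s=telemetry.observe()
P=[[.640,-.0126,.205],[.640,-.0126,.115],[.605,-.015,.205],[.605,-.015,.115]]
print((proj("wrist",P,s)*1.25).round())
# head bottom-right front corner & door bottom-right corner
o=np.array([.752,.081]);a=.068;A=np.array([[np.cos(a),-np.sin(a)],[np.sin(a),np.cos(a)]])
Q=[[*(o+A@[x,y]),z] for x,y,z in[(-.148,-.12,.27),(-.118,-.11,.022),(-.118,.112,.022)]]
print((proj("wrist",Q,s)*1.25).round())
```

```text
[[323. 175.]
 [322. 247.]
 [323. 212.]
 [323. 281.]]
[[388. 123.]
 [344. 295.]
 [146. 296.]]
```

>>> {"method": "apply_moves", "body": {
  "delta_pos": [
    [0.05,0.002,-0.08],
    [0.1,0.004,-0.1],
    [0.1,0.004,-0.1],
    [0.14,0.007,-0.132],
    [0.18,0.009,-0.164],
    [0.218,0.011,-0.194],
    [0.218,0.011,-0.194],
    [0.218,0.011,-0.194]
  ],
  "dr": [
    [0,0,0.01],
    [0,0,0.01],
    [0,0,0.01],
    [0,0,0.01],
    [0,0,0.01],
    [0,0,0.01],
    [0,0,0.01],
    [0,0,0.01]
  ],
  "jaw": [0.4,0.4,0.4,0.4,0.4,0.4,0.4,0.4]
}}

```text
time: 16.67
tool_pos: [0.6153, -0.0163, 0.1594]
tool_rot: [-3.141, -0.897, 0.067]
contact_force: [-0.1, -0.3, -0.6]
opening: 0.0365
grip_force: 0.0
```

Run:
```python
from h import *
s=telemetry.observe(); print(s['tool_pos'],s['tool_rot'],s['contact_force'],s['opening'],s['qpos'].round(2))
w=eyes.read_camera("wrist"); cv2.imwrite("pics/w4.png",cv2.resize(w,(640,480))[:,:,::-1])
```

```text
[ 0.61525431 -0.01629308  0.15943388] [-3.14051496 -0.89660278  0.06720776] [-0.07872921 -0.27327311 -0.55452184] 0.03646745454205461 [-0.3   0.37  2.16  2.28  0.38 -0.98]
```

View pics/w4.png

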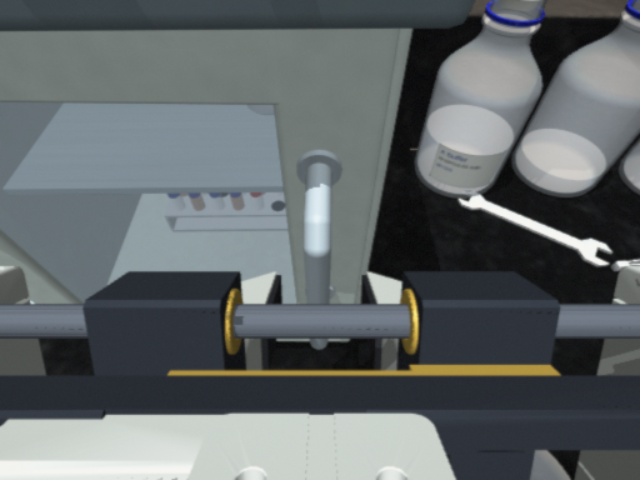

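The bar, at column 318, runs between the fingertips at columns 280 and 365. Closing on it.

>>> {"method": "apply_moves", "body": {
  "delta_pos": [
    [0,0,0],
    [0,0,0],
    [0,0,0],
    [0,0,0],
    [0,0,0],
    [0,0,0]
  ],
  "dr": [
    [0,0,0],
    [0,0,0],
    [0,0,0],
    [0,0,0],
    [0,0,0],
    [0,0,0]
  ],
  "jaw": [0.25,0.15,0.1,0.05,0.05,0.05],
  "force": 15
}}

```text
time: 17.22
tool_pos: [0.6158, -0.0149, 0.1618]
tool_rot: [3.141, -0.901, 0.07]
contact_force: [-0.5, 4.5, 2.3]
opening: 0.0094
grip_force: 15.0
```

```bash
cat > k.py <<'E'
import numpy as np
from scipy.optimize import least_squares
from scipy.spatial.transform import Rotation as R
from cell import telemetry
S=[([-1.41002888,.342718151,1.52498581,0,1.27542264,-.145990772],[.15850042,-.50008306,.22605824],[-3.14007745,0,.306753]),
([-.1294,.1576,1.8346,.0613,.8034,1.4044],[.5222,.0232,.2263],[3.1407,-.3497,.0023]),
([-.7694,.4606,1.8491,.4215,.6179,.4824],[.5026,-.2755,.0874],[3.1404,-.349,-.0001]),
([-.63,.44,1.41,-.01,1.29,.94],[.50467,-.27676,.21184],[3.1343,.0004,-.0003]),
([.14,.32,1.6,0,1.21,1.71],[.48488,.14448,.20819],[3.1393,.0009,0]),
([-.78,.33,1.73,0,1.08,.79],[.39259,-.28288,.16522],[3.1408,.0011,.0011]),
([-.4,.05,2.27,1.64,.36,-.37],[.52729,-.01884,.23509],[-3.1392,-.8941,.061]),
([-.3,.37,2.16,2.28,.38,-.98],[.61525,-.01629,.15943],[-3.1405,-.8966,.0672])]
s=telemetry.observe(); S.append((s['qpos'],s['tool_pos'],s['tool_rot']))
def fk(q,g):
    h,a,d,L1,e,L2,w,Lt=g; z=lambda t:R.from_euler('z',t); y=lambda t:R.from_euler('y',t)
    A=z(q[0]); B=A*y(q[1]); C=B*y(q[2]); D=C*z(q[3]); E=D*y(q[4]); F=E*z(q[5]+np.pi/2)
    return np.array([0,0,h])+A.apply([a,d,0])+B.apply([0,0,L1])+C.apply([e,0,L2])+E.apply([w,0,Lt]),F
f=least_squares(lambda g:np.ravel([fk(q,g)[0]-p for q,p,_ in S]),[.2,0,-.1,.4,0,.4,0,.25],loss='soft_l1',f_scale=.004)
G=f.x
lo=np.array([-2.53,-.77,.04,-1,.28,-3.11]);hi=np.array([2.53,2.02,2.7,4.14,2.66,3.11])
def ik(p,rot,q0):
    def r(q):
        x,F=fk(q,G); return np.r_[(x-p)*5,(F*rot.inv()).as_rotvec(),(q-q0)*1e-4]
    o=least_squares(r,np.clip(q0,lo+1e-3,hi-1e-3),bounds=(lo,hi)); x,F=fk(o.x,G)
    return o.x,np.linalg.norm(x-p),(F*rot.inv()).magnitude()
E
python3 - <<'E'
from k import *
print(G.round(4)); 
for q,p,r in S: x,F=fk(q,G); print((x-p).round(4),(F*R.from_euler('xyz',r).inv()).magnitude().round(3))
H=np.array([.6267,.1847]);rot0=R.from_euler('xyz',s['tool_rot']);B0=s['tool_pos']-rot0.apply([0,0,.0125])
for k in(1,.75,.5,.3):
    q=s['qpos'];print("k",k)
    for th in range(0,101,10):
        t=np.radians(th);Z=R.from_euler('z',-t);Zt=R.from_euler('z',-k*t)
        B=Z.apply(B0-[*H,0])+[*H,0];rt=Zt*rot0;p=B+rt.apply([0,0,.0125])
        q,e1,e2=ik(p,rt,q);print(th,p.round(3),q.round(2),e1.round(4),e2.round(3))
E
```

```text
[2.203e-01 6.000e-04 7.630e-02 5.087e-01 4.870e-02 3.794e-01 2.000e-04
 3.168e-01]Traceback (most recent call last):
  File "<stdin>", line 3, in <module>
AttributeError: 'float' object has no attribute 'round'
```

Run:
```python
from k import *
print(np.abs([fk(q,G)[0]-p for q,p,_ in S]).max(), [round(float((fk(q,G)[1]*R.from_euler('xyz',r).inv()).magnitude()),3) for q,p,r in S])
H=np.array([.6267,.1847]);rot0=R.from_euler('xyz',s['tool_rot']);B0=s['tool_pos']-rot0.apply([0,0,.0125])
for k in(1,.75,.5,.3):
    q=s['qpos'];print("k",k)
    for th in range(0,101,10):
        t=np.radians(th);Z=R.from_euler('z',-t);Zt=R.from_euler('z',-k*t)
        B=Z.apply(B0-[*H,0])+[*H,0];rt=Zt*rot0;p=B+rt.apply([0,0,.0125])
        q,e1,e2=ik(p,rt,q);print(th,p.round(3),q.round(2),"%.4f %.3f"%(e1,e2))
```

```text
0.0034265773789052822 [0.0, 0.0, 0.0, 0.006, 0.013, 0.002, 0.009, 0.004, 0.0]
k 1
0 [ 0.616 -0.015  0.162] [-0.3   0.36  2.16  2.27  0.38 -0.97] 0.0000 0.000
10 [ 0.581 -0.01   0.162] [-0.18  0.32  2.25  2.95  0.33 -1.44] 0.0000 0.000
20 [0.548 0.001 0.162] [-0.02  0.3   2.29  3.7   0.39 -1.93] 0.0000 0.000
30 [0.517 0.017 0.162] [ 0.15  0.31  2.31  4.14  0.53 -2.11] 0.0022 0.029
40 [0.49  0.039 0.162] [ 0.25  0.34  2.38  4.14  0.68 -1.9 ] 0.0126 0.156
50 [0.467 0.065 0.162] [ 0.33  0.37  2.43  4.14  0.77 -1.71] 0.0253 0.301
60 [0.448 0.094 0.162] [ 0.39  0.39  2.45  4.14  0.8  -1.53] 0.0395 0.459
70 [0.435 0.127 0.162] [ 0.44  0.4   2.46  4.14  0.79 -1.37] 0.0540 0.622
80 [0.428 0.161 0.162] [ 0.48  0.4   2.46  4.14  0.74 -1.22] 0.0677 0.785
90 [0.427 0.196 0.162] [ 0.5   0.4   2.43  4.14  0.66 -1.06] 0.0795 0.943
100 [0.432 0.23  0.162] [ 0.5   0.39  2.39  4.14  0.54 -0.88] 0.0888 1.092
k 0.75
0 [ 0.616 -0.015  0.162] [-0.3   0.36  2.16  2.27  0.38 -0.97] 0.0000 0.000
10 [ 0.581 -0.01   0.162] [-0.21  0.32  2.25  2.78  0.34 -1.32] 0.0000 0.000
20 [0.548 0.002 0.162] [-0.09  0.29  2
[... 1580 characters left out ...]
5  2.49  0.38 -1.14] 0.0000 0.000
20 [0.549 0.003 0.162] [-0.22  0.28  2.33  2.75  0.39 -1.32] 0.0000 0.000
30 [0.518 0.021 0.162] [-0.13  0.24  2.4   3.06  0.4  -1.52] 0.0000 0.000
40 [0.492 0.043 0.162] [ 0.01  0.22  2.44  3.42  0.43 -1.74] 0.0000 0.000
50 [0.47  0.07  0.162] [ 0.18  0.22  2.44  3.8   0.48 -1.94] 0.0000 0.000
60 [0.452 0.1   0.162] [ 0.35  0.23  2.42  4.14  0.55 -2.1 ] 0.0003 0.003
70 [0.441 0.133 0.162] [ 0.46  0.27  2.44  4.14  0.64 -1.97] 0.0066 0.077
80 [0.435 0.167 0.162] [ 0.55  0.32  2.43  4.14  0.7  -1.87] 0.0132 0.155
90 [0.435 0.202 0.162] [ 0.62  0.36  2.41  4.14  0.73 -1.79] 0.0193 0.235
100 [0.442 0.236 0.162] [ 0.67  0.4   2.37  4.14  0.75 -1.73] 0.0247 0.312
```

```bash
cat > plan.py <<'E'
from k import *
import itertools, pickle
H=np.array([.6267,.1847,0]);rot0=R.from_euler('xyz',s['tool_rot']);B0=s['tool_pos']-rot0.apply([0,0,.0125])
def pose(th,lag,t,ins=.0125):
    B=R.from_euler('z',-th).apply(B0-H)+H; rt=R.from_euler('xyz',[np.pi,-t,.068-th+lag]); return B+rt.apply([0,0,ins]),rt
def okbody(lag,t):
    a=abs(lag); return 95*np.sin(a)-54*np.sin(t)*np.cos(a)+37*np.cos(t)*np.cos(a)<32
if __name__=="__main__":
    N={}
    for d in range(0,101,10):
        th=np.radians(d)
        for ld,t in itertools.product(range(-30,41,10),np.arange(.1,1.31,.15)):
            lag=np.radians(ld)
            if not okbody(lag,t) or (d<30 and t<.7) : continue
            p,rt=pose(th,lag,t)
            for q4 in(.2,1.6,3.2):
                q,e1,e2=ik(p,rt,np.array([np.arctan2(p[1],p[0])-.2,.35,2.2,q4,.6,0.]))
                if e1<.001 and e2<.005: N[d,ld,round(t,2)]=q; break
    for d in range(0,101,10): print(d,sorted({(k[1],float(k[2])) for k in N if k[0]==d}))
    pickle.dump(N,open("N.pkl","wb"))
E
time python3 plan.py
```

```text
0 [(-30, 1.0), (-30, 1.15), (-30, 1.3), (-20, 1.0), (-20, 1.15), (-20, 1.3), (-10, 1.0), (-10, 1.15), (-10, 1.3), (0, 0.85), (0, 1.0), (0, 1.15), (0, 1.3), (10, 0.7), (10, 0.85), (10, 1.0), (10, 1.15), (10, 1.3), (20, 0.7), (20, 0.85), (20, 1.0), (20, 1.15), (20, 1.3), (30, 1.0), (30, 1.15), (30, 1.3), (40, 1.3)]
10 [(-30, 1.3), (-20, 1.0), (-20, 1.15), (-20, 1.3), (-10, 1.0), (-10, 1.15), (-10, 1.3), (0, 1.0), (0, 1.15), (0, 1.3), (10, 0.85), (10, 1.0), (10, 1.15), (10, 1.3), (20, 0.7), (20, 0.85), (20, 1.0), (20, 1.15), (20, 1.3), (30, 1.0), (30, 1.15), (30, 1.3), (40, 1.3)]
20 [(-20, 1.3), (-10, 1.0), (-10, 1.15), (-10, 1.3), (0, 0.85), (0, 1.0), (0, 1.15), (0, 1.3), (10, 1.0), (10, 1.15), (10, 1.3), (20, 0.85), (20, 1.0), (20, 1.15), (20, 1.3), (30, 1.0), (30, 1.15), (30, 1.3), (40, 1.3)]
30 [(-10, 0.4), (-10, 0.55), (0, 0.1), (0, 0.25), (0, 0.4), (0, 0.55), (0, 1.0), (0, 1.15), (0, 1.3), (10, 0.4), (10, 0.55), (10, 0.85), (10, 1.0), (10, 1.15), (10, 1.3), (20, 0.85), (20, 1.0), (20, 1.15), (20, 1.3), (30, 1.0), (30, 1.15), (30, 1.3), (40, 1.3)]
40 [(-10, 0.4), (0, 0.1), (0, 0.25
[... 457 characters left out ...]
0, 1.3)]
90 [(-30, 1.0), (-30, 1.15), (-30, 1.3), (-20, 0.7), (-20, 0.85), (-20, 1.0), (-20, 1.15), (-20, 1.3), (-10, 0.4), (-10, 0.55), (-10, 0.7), (-10, 0.85), (-10, 1.0), (-10, 1.15), (-10, 1.3), (0, 0.1), (0, 0.25), (0, 0.4), (0, 0.55), (0, 0.7), (0, 0.85), (0, 1.0), (0, 1.15), (0, 1.3)]
100 [(-30, 1.0), (-30, 1.15), (-30, 1.3), (-20, 0.7), (-20, 0.85), (-20, 1.0), (-20, 1.15), (-20, 1.3), (-10, 0.4), (-10, 0.55), (-10, 0.7), (-10, 0.85), (-10, 1.0), (-10, 1.15), (-10, 1.3), (0, 0.1), (0, 0.25), (0, 0.4), (0, 0.55), (0, 0.7), (0, 0.85), (0, 1.0), (0, 1.15), (0, 1.3), (10, 0.4), (10, 0.55), (10, 0.7), (10, 0.85), (10, 1.0), (10, 1.15), (10, 1.3)]
real	0m11.618s
user	0m12.046s
sys	0m0.048s
```

Run:
```python
from plan import *
q=s['qpos']; print("stage1")
lag=lambda d: np.radians(np.interp(d,[0,10,20,40,50],[0,10,17,25,30])); tt=lambda d: np.interp(d,[0,20],[.9,1.0])
for d in range(0,51,5):
    p,rt=pose(np.radians(d),lag(d),tt(d)); q,e1,e2=ik(p,rt,q)
    w=(rt*rot0.inv()).as_rotvec()/.5
    print(d,((p-s['tool_pos'])/.4).round(3),w.round(2),q.round(2),"%.4f %.3f"%(e1,e2))
print("stage2 flipped")
for t in (.15,.25,.4):
    q=np.array([0,.3,1.8,.2,1,-.8])
    for d in range(40,106,13):
        p,rt=pose(np.radians(d),0,t); rt=rt*R.from_euler('z',np.pi); q,e1,e2=ik(p,rt,q); print(t,d,p.round(3),q.round(2),"%.4f %.3f"%(e1,e2))
```

```text
stage1
0 [-0. -0. -0.] [ 0.  0. -0.] [-0.29  0.36  2.16  2.28  0.37 -0.97] 0.0000 0.000
5 [-0.043  0.006  0.001] [ 0.   -0.05 -0.  ] [-0.31  0.35  2.22  2.37  0.43 -1.08] 0.0000 0.000
10 [-0.085  0.017  0.001] [ 0.01 -0.1  -0.  ] [-0.32  0.34  2.28  2.45  0.5  -1.17] 0.0000 0.000
15 [-0.126  0.03   0.002] [ 0.01 -0.15 -0.06] [-0.3   0.33  2.34  2.58  0.55 -1.28] 0.0000 0.000
20 [-0.166  0.047  0.003] [ 0.01 -0.2  -0.11] [-0.27  0.33  2.4   2.71  0.62 -1.37] 0.0000 0.000
25 [-0.205  0.066  0.003] [ 0.   -0.2  -0.21] [-0.21  0.32  2.44  2.89  0.62 -1.46] 0.0000 0.000
30 [-0.242  0.089  0.003] [-0.   -0.2  -0.32] [-0.13  0.31  2.47  3.09  0.63 -1.55] 0.0000 0.000
35 [-0.276  0.115  0.003] [-0.01 -0.2  -0.42] [-0.03  0.3   2.48  3.3   0.64 -1.63] 0.0000 0.000
40 [-0.308  0.144  0.003] [-0.01 -0.2  -0.53] [ 0.08  0.3   2.49  3.51  0.66 -1.72] 0.0000 0.000
45 [-0.338  0.175  0.003] [-0.02 -0.2  -0.61] [ 0.18  0.3   2.48  3.71  0.68 -1.8 ] 0.0000 0.000
50 [-0.364  0.209  0.003] [-0.02 -0.2  -0.7 ] [ 0.29  0.31  2.47  3.91  0.71 -1.87] 0.0000 0.000
stage2 flipped
0.15 40 [0.484 0.043 0.157] 
[... 690 characters left out ...]
9 [0.427 0.164 0.157] [ 0.37  0.33  1.78 -0.28  1.08  0.25] 0.0000 0.000
0.25 92 [0.427 0.209 0.157] [ 0.45  0.4   1.67 -0.25  1.18  0.52] 0.0000 0.000
0.25 105 [0.438 0.253 0.157] [ 0.49  0.48  1.54 -0.2   1.29  0.76] 0.0000 0.000
0.4 40 [0.486 0.042 0.158] [ 0.1   0.24  1.97 -0.43  0.67 -0.54] 0.0000 0.000
0.4 53 [0.458 0.077 0.158] [ 0.24  0.25  1.95 -0.5   0.81 -0.15] 0.0000 0.000
0.4 66 [0.438 0.118 0.158] [ 0.37  0.3   1.87 -0.49  0.97  0.16] 0.0000 0.000
0.4 79 [0.427 0.162 0.158] [ 0.46  0.37  1.76 -0.44  1.13  0.41] 0.0000 0.000
0.4 92 [0.427 0.207 0.158] [ 0.52  0.46  1.62 -0.37  1.28  0.63] 0.0000 0.000
0.4 105 [0.438 0.252 0.158] [ 0.55  0.55  1.46 -0.29  1.42  0.83] 0.0000 0.000
```

>>> {"method": "apply_moves", "body": {
  "delta_pos": [
    [-0.021,0.003,0],
    [-0.043,0.006,0.001],
    [-0.064,0.011,0.001],
    [-0.085,0.017,0.001],
    [-0.126,0.03,0.002],
    [-0.166,0.047,0.003],
    [-0.205,0.066,0.003],
    [-0.242,0.089,0.003]
  ],
  "dr": [
    [0,-0.025,0],
    [0,-0.05,0],
    [0,-0.075,0],
    [0.01,-0.1,0],
    [0.01,-0.15,-0.06],
    [0.01,-0.2,-0.11],
    [0,-0.2,-0.21],
    [0,-0.2,-0.32]
  ],
  "jaw": [0.05,0.05,0.05,0.05,0.05,0.05,0.05,0.05]
}}

```text
time: 17.88
tool_pos: [0.5209, 0.022, 0.1631]
tool_rot: [3.137, -1.003, -0.077]
contact_force: [24.2, 29.3, -10.2]
opening: 0.01
grip_force: 15.1
```

>>> {"method": "apply_moves", "body": {
  "delta_pos": [
    [0.005,0.007,0],
    [0.005,0.007,0],
    [0.005,0.007,0]
  ],
  "dr": [
    [0,0,0],
    [0,0,0],
    [0,0,0]
  ],
  "jaw": [0.05,0.05,0.05]
}}

```text
time: 18.13
tool_pos: [0.5217, 0.0224, 0.1627]
tool_rot: [-3.139, -1.0, -0.091]
contact_force: [-2.8, -2.8, 2.4]
opening: 0.0095
grip_force: 15.0
```

Run:
```python
from h import *
s=telemetry.observe(); print(s['tool_pos'],s['tool_rot'],s['contact_force'],s['torque'],s['opening'],s['qpos'].round(2))
print("bar",s['tool_pos']-R.from_euler('xyz',s['tool_rot']).apply([0,0,.0125]))
t=eyes.read_camera("top"); w=eyes.read_camera("wrist"); c=np.zeros((384,800,3),np.uint8); c[:,:450]=cv2.resize(t[130:258,180:330],(450,384)); c[:262,450:]=cv2.resize(w,(350,262)); cv2.imwrite("pics/p3.png",c[:,:,::-1])
```

```text
[0.5216947  0.02236759 0.16269734] [-3.13859658 -1.00016957 -0.09106906] [-2.75770892 -2.83797218  2.4399995 ] [-0.21788199  0.4442974  -0.36074309] 0.009495867007917816 [-0.12  0.31  2.46  3.09  0.63 -1.55]
bar [0.51121541 0.02328697 0.1694493 ]
```

View pics/p3.png

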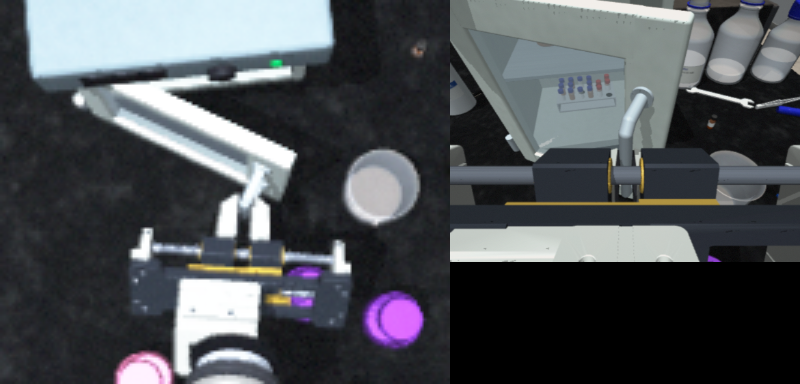

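The view shows the door about 30° open, with the bar at left-crop (255,190) held between the fingers and nothing disturbed. I'll correct the hinge estimate and continue.

```bash
cat > arc.py <<'E'
from h import *
Hn=np.array([.632,.184,0])
def rows(dths,dlag,ins=.0125,st=None):
    s=st or telemetry.observe(); r0=R.from_euler('xyz',s['tool_rot']); B=s['tool_pos']-r0.apply([0,0,ins])
    v=B-Hn; print("theta0",np.degrees(np.arctan2(-v[0],-v[1])-np.arctan2(.026,.1995)).round(1),"r",np.hypot(*v[:2]).round(4))
    for d in dths:
        f=d/dths[-1]; y=-d+dlag*f; rt=R.from_euler('z',np.radians(y))*r0
        p=R.from_euler('z',-np.radians(d)).apply(v)+Hn+rt.apply([0,0,ins])
        print(d,((p-s['tool_pos'])/.4).round(3).tolist(),"drz",round(np.radians(y)/.5,3))
E
python3 -c "
from arc import *
rows([3,6,9,12,15,18,20.5],8)"
```

```text
theta0 29.4 r 0.2011
3 [-0.021, 0.015, -0.0] drz -0.064
6 [-0.041, 0.032, -0.0] drz -0.128
9 [-0.06, 0.05, 0.0] drz -0.192
12 [-0.078, 0.068, -0.0] drz -0.255
15 [-0.095, 0.088, 0.0] drz -0.319
18 [-0.111, 0.108, 0.0] drz -0.383
20.5 [-0.123, 0.125, 0.0] drz -0.436
```

>>> {"method": "apply_moves", "body": {
  "delta_pos": [
    [-0.021,0.015,0],
    [-0.041,0.032,0],
    [-0.06,0.05,0],
    [-0.078,0.068,0],
    [-0.095,0.088,0],
    [-0.111,0.108,0],
    [-0.123,0.125,0],
    [-0.123,0.125,0]
  ],
  "dr": [
    [0,0,-0.064],
    [0,0,-0.128],
    [0,0,-0.192],
    [0,0,-0.255],
    [0,0,-0.319],
    [0,0,-0.383],
    [0,0,-0.436],
    [0,0,-0.436]
  ],
  "jaw": [0.05,0.05,0.05,0.05,0.05,0.05,0.05,0.05]
}}

```text
time: 18.9
tool_pos: [0.4723, 0.073, 0.1626]
tool_rot: [-3.139, -1.001, -0.308]
contact_force: [-8.2, -3.6, 6.6]
opening: 0.0092
grip_force: 15.0
```

Run:
```python
from arc import *
s=telemetry.observe(); print(s['tool_pos'],s['tool_rot'],s['contact_force'],s['opening'],s['qpos'].round(2))
rows([1],0); print("tool z",R.from_euler('xyz',s['tool_rot']).apply([0,0,1]), "bar",s['tool_pos']-R.from_euler('xyz',s['tool_rot']).apply([0,0,.0125]))
```

```text
[0.47234534 0.07300084 0.16262671] [-3.13915751 -1.00052923 -0.30826201] [-8.21361841 -3.5646054   6.6422014 ] 0.009194001239912677 [ 0.32  0.32  2.45  4.    0.72 -1.91]
theta0 50.1 r 0.2011
1 [-0.005, 0.007, 0.0] drz -0.035
tool z [ 0.8028148  -0.25307046 -0.5398553 ] bar [0.46231015 0.07616422 0.1693749 ]
```

```bash
cat > ver.py <<'E'
from k import *
from scipy.spatial.transform import Slerp
def verify(W,n=8,q=None):
    q=s['qpos'] if q is None else q; cur=(s['tool_pos'],R.from_euler('xyz',s['tool_rot']))
    for p,r in W:
        r=R.from_euler('xyz',r); sl=Slerp([0,1],R.concatenate([cur[1],r])); m=0;dq=0
        for f in np.linspace(0,1,n+1)[1:]:
            qn,e1,e2=ik(cur[0]+(p-cur[0])*f,sl(f),q); m=max(m,e1+e2*.1); dq=max(dq,np.abs(qn-q).max()); q=qn
        w=(r*cur[1].inv()).as_rotvec()/.5
        print(((p-cur[0])/.4).round(3).tolist(),w.round(3).tolist(),q.round(2),"err %.4f dq %.2f"%(m,dq)); cur=(p,r)
    return q
E
python3 - <<'E'
from ver import *
a=np.array
zt=R.from_euler('xyz',s['tool_rot']).apply([0,0,1]); P1=s['tool_pos']-.05*zt
print(P1)
verify([(P1,[np.pi,-1.0,-.308]),(a([.43,.07,.24]),[np.pi,-1.0,.0]),(a([.44,.03,.30]),[np.pi,-.9,.2]),(a([.44,.03,.32]),[np.pi,-.6,.5]),(a([.43,.05,.32]),[np.pi,-.2,.7]),(a([.42,.06,.32]),[np.pi,0,1.1]),(a([.42,.06,.32]),[np.pi,0,1.55]),(a([.42,.06,.32]),[np.pi,0,2.0]),
 (a([.42,.06,.32]),(R.from_euler('xyz',[np.pi,-.25,.068-np.radians(50)])*R.from_euler('z',np.pi)).as_euler('xyz'))])
E
```

```text
[0.4322046  0.08565436 0.18961948]
[-0.1, 0.032, 0.067] [-0.002, 0.002, -0.004] [ 0.41  0.2   2.49  4.14  0.7  -2.01] err 0.0042 dq 0.03
[-0.006, -0.039, 0.126] [0.0, 0.0, 0.616] [-0.04 -0.11  2.53  3.02  0.28 -1.48] err 0.0008 dq 0.33
[0.025, -0.1, 0.15] [-0.02, 0.199, 0.4] [-0.49 -0.27  2.3   1.05  0.61  0.13] err 0.0040 dq 0.52
[0.0, 0.0, 0.05] [-0.207, 0.566, 0.595] [-0.46 -0.15  1.97  0.57  1.03  0.38] err 0.0000 dq 0.09
[-0.025, 0.05, 0.0] [-0.452, 0.661, 0.395] [-0.18  0.01  1.69  0.16  1.31  0.66] err 0.0000 dq 0.06
[-0.025, 0.025, 0.0] [-0.315, 0.25, 0.797] [-0.04  0.09  1.59  0.    1.46  0.43] err 0.0000 dq 0.03
[0.0, 0.0, 0.0] [0.0, -0.0, 0.9] [-0.04  0.09  1.59 -0.    1.46 -0.02] err 0.0000 dq 0.06
[0.0, 0.0, 0.0] [0.0, 0.0, 0.9] [-0.04  0.09  1.59 -0.    1.46 -0.47] err 0.0000 dq 0.06
[0.0, 0.0, 0.0] [-0.415, -0.283, 0.67] [ 0.11  0.01  1.7  -0.21  1.28 -0.61] err 0.0000 dq 0.03
```

Run:
```python
from ver import *
a=np.array
zt=R.from_euler('xyz',s['tool_rot']).apply([0,0,1]); P1=s['tool_pos']-.05*zt
F=(R.from_euler('xyz',[np.pi,-.25,.068-np.radians(50)])*R.from_euler('z',np.pi)).as_euler('xyz')
verify([(P1,[np.pi,-1.05,-.18]),(a([.43,.07,.22]),[np.pi,-1.1,.1]),(a([.44,.05,.25]),[np.pi,-1.05,.4]),(a([.44,.03,.28]),[np.pi,-.8,.6]),(a([.44,.04,.32]),[np.pi,-.4,.8]),(a([.42,.06,.32]),[np.pi,0,1.1])])
```

```text
[-0.1, 0.032, 0.067] [-0.026, -0.095, 0.252] [ 0.32  0.2   2.57  3.81  0.74 -1.83] err 0.0000 dq 0.02
[-0.006, -0.039, 0.076] [-0.004, -0.1, 0.56] [-0.24  0.04  2.67  2.66  0.7  -1.35] err 0.0000 dq 0.17
[0.025, -0.05, 0.075] [-0.025, 0.097, 0.6] [-0.7  -0.06  2.49  1.54  0.88 -0.73] err 0.0000 dq 0.19
[0.0, -0.05, 0.075] [-0.24, 0.44, 0.398] [-0.66 -0.1   2.17  0.94  1.01 -0.19] err 0.0000 dq 0.10
[0.0, 0.025, 0.1] [-0.516, 0.613, 0.395] [-0.35 -0.03  1.78  0.39  1.24  0.32] err 0.0000 dq 0.08
[-0.05, 0.05, 0.0] [-0.653, 0.467, 0.592] [-0.04  0.09  1.59  0.    1.46  0.43] err 0.0000 dq 0.05
```

>>> {"method": "apply_moves", "body": {
  "delta_pos": [
    [0,0,0],
    [0,0,0],
    [0,0,0],
    [0,0,0],
    [-0.03,0.01,0.02],
    [-0.06,0.02,0.04],
    [-0.1,0.032,0.067],
    [-0.1,0.032,0.067]
  ],
  "dr": [
    [0,0,0],
    [0,0,0],
    [0,0,0],
    [0,0,0],
    [0,0,0.06],
    [-0.01,-0.05,0.15],
    [-0.026,-0.095,0.252],
    [-0.026,-0.095,0.252]
  ],
  "jaw": [0.25,0.35,0.4,0.4,0.4,0.4,0.4,0.4]
}}

```text
time: 19.57
tool_pos: [0.4301, 0.0844, 0.1889]
tool_rot: [3.139, -1.048, -0.175]
contact_force: [-0.2, 0.1, -1.3]
opening: 0.0365
grip_force: 0.0
```

>>> {"method": "apply_moves", "body": {
  "delta_pos": [
    [-0.006,-0.01,0.03],
    [-0.006,-0.02,0.06],
    [-0.006,-0.03,0.076],
    [-0.006,-0.039,0.076],
    [-0.006,-0.039,0.076],
    [-0.006,-0.039,0.076],
    [-0.006,-0.039,0.076],
    [-0.006,-0.039,0.076]
  ],
  "dr": [
    [0,0,0.07],
    [0,0,0.14],
    [0,0,0.21],
    [0,0,0.28],
    [0,0,0.36],
    [0,0,0.44],
    [0,0,0.52],
    [0,0,0.56]
  ],
  "jaw": [0.4,0.4,0.4,0.4,0.4,0.4,0.4,0.4]
}}

```text
time: 20.23
tool_pos: [0.4312, 0.0684, 0.2198]
tool_rot: [3.14, -1.049, 0.102]
contact_force: [-0.1, -0.0, 1.2]
opening: 0.0366
grip_force: 0.0
```

Run:
```python
from ver import *
a=np.array
print(s['tool_pos'],s['tool_rot'],s['contact_force'],s['qpos'].round(2))
verify([(a([.43,.05,.25]),[np.pi,-1.05,.4]),(a([.435,.03,.28]),[np.pi,-.8,.6]),(a([.44,.04,.32]),[np.pi,-.4,.8]),(a([.42,.06,.32]),[np.pi,0,1.1])])
```

```text
[0.43117638 0.0684167  0.21977617] [ 3.14023268 -1.04915436  0.10153292] [-0.06668121 -0.00689298  1.20727055] [-0.24 -0.02  2.63  2.58  0.56 -1.25]
[-0.003, -0.046, 0.076] [0.002, -0.001, 0.599] [-0.73 -0.08  2.52  1.51  0.9  -0.72] err 0.0000 dq 0.20
[0.013, -0.05, 0.075] [-0.24, 0.44, 0.398] [-0.67 -0.11  2.18  0.93  1.02 -0.19] err 0.0000 dq 0.09
[0.013, 0.025, 0.1] [-0.516, 0.613, 0.395] [-0.35 -0.03  1.78  0.38  1.24  0.32] err 0.0000 dq 0.08
[-0.05, 0.05, 0.0] [-0.653, 0.467, 0.592] [-0.04  0.09  1.59  0.    1.46  0.43] err 0.0000 dq 0.05
```

>>> {"method": "apply_moves", "body": {
  "delta_pos": [
    [0,-0.006,0.02],
    [0,-0.012,0.04],
    [0,-0.018,0.06],
    [0,-0.024,0.076],
    [0,-0.03,0.076],
    [0,-0.036,0.076],
    [-0.003,-0.046,0.076],
    [-0.003,-0.046,0.076]
  ],
  "dr": [
    [0,0,0.08],
    [0,0,0.16],
    [0,0,0.24],
    [0,0,0.32],
    [0,0,0.4],
    [0,0,0.5],
    [0,0,0.6],
    [0,0,0.6]
  ],
  "jaw": [0.4,0.4,0.4,0.4,0.4,0.4,0.4,0.4]
}}

```text
time: 20.9
tool_pos: [0.4309, 0.0476, 0.2507]
tool_rot: [3.137, -1.05, 0.401]
contact_force: [0.1, -1.1, 1.0]
opening: 0.0366
grip_force: 0.0
```

>>> {"method": "apply_moves", "body": {
  "delta_pos": [
    [0.003,-0.012,0.019],
    [0.006,-0.025,0.037],
    [0.01,-0.037,0.056],
    [0.013,-0.05,0.075],
    [0.013,-0.05,0.075]
  ],
  "dr": [
    [-0.06,0.11,0.1],
    [-0.12,0.22,0.2],
    [-0.18,0.33,0.3],
    [-0.24,0.44,0.4],
    [-0.24,0.44,0.4]
  ],
  "jaw": [0.4,0.4,0.4,0.4,0.4]
}}

```text
time: 21.32
tool_pos: [0.4378, 0.029, 0.2833]
tool_rot: [3.131, -0.801, 0.609]
contact_force: [0.5, -0.8, 1.3]
opening: 0.0366
grip_force: 0.0
```

>>> {"method": "apply_moves", "body": {
  "delta_pos": [
    [0.003,0.006,0.025],
    [0.006,0.012,0.05],
    [0.01,0.018,0.075],
    [0.013,0.025,0.1],
    [0.013,0.025,0.1]
  ],
  "dr": [
    [-0.13,0.15,0.1],
    [-0.26,0.31,0.2],
    [-0.39,0.46,0.3],
    [-0.516,0.613,0.395],
    [-0.516,0.613,0.395]
  ],
  "jaw": [0.4,0.4,0.4,0.4,0.4]
}}

```text
time: 21.73
tool_pos: [0.4424, 0.0436, 0.3223]
tool_rot: [3.138, -0.403, 0.809]
contact_force: [0.4, -0.7, 0.2]
opening: 0.037
grip_force: 0.0
```

>>> {"method": "apply_moves", "body": {
  "delta_pos": [
    [-0.012,0.012,0],
    [-0.025,0.025,0],
    [-0.037,0.037,0],
    [-0.05,0.05,0],
    [-0.05,0.05,0]
  ],
  "dr": [
    [-0.16,0.12,0.15],
    [-0.33,0.23,0.3],
    [-0.49,0.35,0.44],
    [-0.653,0.467,0.592],
    [-0.653,0.467,0.592]
  ],
  "jaw": [0.4,0.4,0.4,0.4,0.4]
}}

```text
time: 22.15
tool_pos: [0.4186, 0.0647, 0.3175]
tool_rot: [-3.134, -0.001, 1.111]
contact_force: [-1.2, 0.9, -0.4]
opening: 0.0368
grip_force: 0.0
```

>>> {"method": "apply_moves", "body": {
  "delta_pos": [
    [0,0,0],
    [0,0,0],
    [0,0,0],
    [0,0,0],
    [0,0,0]
  ],
  "dr": [
    [0,0,0.25],
    [0,0,0.5],
    [0,0,0.75],
    [0,0,0.95],
    [0,0,0.95]
  ],
  "jaw": [0.4,0.4,0.4,0.4,0.4]
}}

```text
time: 22.57
tool_pos: [0.4185, 0.0617, 0.3181]
tool_rot: [-3.139, -0.006, 1.579]
contact_force: [0.8, 0.5, 0.0]
opening: 0.0366
grip_force: 0.0
```

>>> {"method": "apply_moves", "body": {
  "delta_pos": [
    [0,0,0],
    [0,0,0],
    [0,0,0],
    [0,0,0],
    [0,0,0]
  ],
  "dr": [
    [0,0,0.25],
    [0,0,0.5],
    [0,0,0.75],
    [0,0,0.95],
    [0,0,0.95]
  ],
  "jaw": [0.4,0.4,0.4,0.4,0.4]
}}

```text
time: 22.98
tool_pos: [0.4189, 0.0614, 0.3188]
tool_rot: [3.141, -0.003, 2.051]
contact_force: [-0.8, -0.7, -0.0]
opening: 0.0365
grip_force: 0.0
```

Run:
```python
from ver import *
from h import eyes,cv2,proj,back
print(s['time'],s['tool_pos'],s['tool_rot'],s['contact_force'],s['qpos'].round(2))
t=eyes.read_camera("top"); w=eyes.read_camera("wrist"); s2=telemetry.observe()
c=np.zeros((384,800,3),np.uint8); c[:,:450]=cv2.resize(t[130:258,180:330],(450,384)); c[:262,450:]=cv2.resize(w,(350,262)); cv2.imwrite("pics/p4.png",c[:,:,::-1])
u=proj("wrist",[[.4623,.0762,.205],[.4623,.0762,.12]],s2); print("bar expected in wrist crop",(u*350/512+[450,0]).round())
u=proj("top",[[.4623,.0762,.205]]); print("top crop",((u-[180,130])*3).round())
B=np.array([.4623,.0762,.165])
rt=R.from_euler('xyz',[np.pi,-.25,.068-np.radians(50)])*R.from_euler('z',np.pi); F=rt.as_euler('xyz'); zt=rt.apply([0,0,1]); print(F,zt)
verify([(B-.115*zt,F),(B+.0*zt,F)])
```

```text
22.9833 [0.41890955 0.06135331 0.31879127] [ 3.14141374 -0.00342696  2.05100141] [-0.83943141 -0.74770755 -0.04940901] [-0.04  0.09  1.6   0.    1.46 -0.52]
bar expected in wrist crop [[658. 133.]
 [651. 121.]]
top crop [[184. 262.]]
[-3.14159265  0.25        2.33692803] [ 0.17153826 -0.17827884 -0.96891242]
[0.059, 0.088, -0.106] [-0.413, -0.297, 0.569] [ 0.19  0.11  1.72 -0.23  1.19 -0.5 ] err 0.0000 dq 0.03
[0.049, -0.051, -0.279] [0.0, 0.0, 0.0] [ 0.14  0.25  1.88 -0.26  0.88 -0.48] err 0.0000 dq 0.04
```

View pics/p4.png

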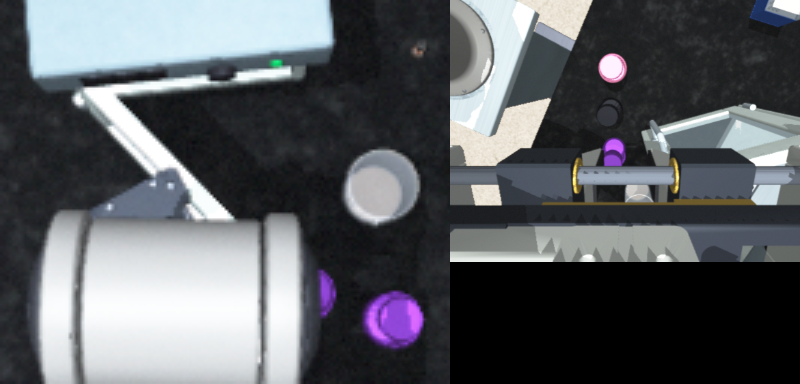

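The wrist crop shows the handle's top bend at (655,130), within 4 px of the prediction of (658,133). The door stays at about 50° and the bottles are undisturbed. Next I re-grasp the bar from above.

>>> {"method": "apply_moves", "body": {
  "delta_pos": [
    [0.01,0.022,0],
    [0.02,0.044,0],
    [0.04,0.066,-0.02],
    [0.059,0.088,-0.05],
    [0.059,0.088,-0.08],
    [0.059,0.088,-0.106],
    [0.059,0.088,-0.106],
    [0.059,0.088,-0.106]
  ],
  "dr": [
    [-0.08,-0.06,0.11],
    [-0.17,-0.12,0.23],
    [-0.25,-0.18,0.34],
    [-0.33,-0.24,0.46],
    [-0.413,-0.297,0.569],
    [-0.413,-0.297,0.569],
    [-0.413,-0.297,0.569],
    [-0.413,-0.297,0.569]
  ],
  "jaw": [0.4,0.4,0.4,0.4,0.4,0.4,0.4,0.4]
}}

```text
time: 23.75
tool_pos: [0.4429, 0.0963, 0.2772]
tool_rot: [-3.141, 0.253, 2.334]
contact_force: [0.5, -0.1, 1.3]
opening: 0.0361
grip_force: 0.0
```

>>> {"method": "apply_moves", "body": {
  "delta_pos": [
    [0.009,-0.009,-0.05],
    [0.018,-0.018,-0.1],
    [0.026,-0.027,-0.15],
    [0.035,-0.037,-0.2],
    [0.044,-0.046,-0.25],
    [0.049,-0.051,-0.279],
    [0.049,-0.051,-0.279],
    [0.049,-0.051,-0.279]
  ],
  "dr": [
    [0,0,0],
    [0,0,0],
    [0,0,0],
    [0,0,0],
    [0,0,0],
    [0,0,0],
    [0,0,0],
    [0,0,0]
  ],
  "jaw": [0.4,0.4,0.4,0.4,0.4,0.4,0.4,0.4]
}}

```text
time: 24.42
tool_pos: [0.4634, 0.0753, 0.1664]
tool_rot: [-3.141, 0.254, 2.334]
contact_force: [-0.3, -0.8, 0.6]
opening: 0.0365
grip_force: 0.0
```

>>> {"method": "apply_moves", "body": {
  "delta_pos": [
    [0,0,0],
    [0,0,0],
    [0,0,0],
    [0,0,0],
    [0,0,0],
    [0,0,0]
  ],
  "dr": [
    [0,0,0],
    [0,0,0],
    [0,0,0],
    [0,0,0],
    [0,0,0],
    [0,0,0]
  ],
  "jaw": [0.25,0.18,0.12,0.05,0.05,0.05],
  "force": 12
}}

```text
time: 24.92
tool_pos: [0.4647, 0.0768, 0.1668]
tool_rot: [3.138, 0.256, 2.337]
contact_force: [5.6, 4.8, -1.1]
opening: 0.0093
grip_force: 12.0
```

Run:
```python
from arc import *
s=telemetry.observe(); print(s['tool_pos'],s['tool_rot'],s['contact_force'],s['opening'],s['qpos'].round(2))
rows([2,4,7,10,13.5,17,20.5,24],0,0.)
```

```text
[0.46468043 0.07682376 0.16682365] [3.13797003 0.25589731 2.33652587] [ 5.63968903  4.79942618 -1.1258898 ] 0.009335271897856209 [ 0.14  0.25  1.88 -0.27  0.88 -0.47]
theta0 49.9 r 0.1987
2 [-0.009, 0.015, 0.0] drz -0.07
4 [-0.018, 0.03, 0.0] drz -0.14
7 [-0.03, 0.053, -0.0] drz -0.244
10 [-0.04, 0.077, 0.0] drz -0.349
13.5 [-0.051, 0.105, 0.0] drz -0.471
17 [-0.06, 0.134, 0.0] drz -0.593
20.5 [-0.067, 0.163, 0.0] drz -0.716
24 [-0.073, 0.193, 0.0] drz -0.838
```

>>> {"method": "apply_moves", "body": {
  "delta_pos": [
    [-0.007,0.017,0],
    [-0.016,0.032,0],
    [-0.028,0.055,0],
    [-0.038,0.079,0],
    [-0.049,0.107,0],
    [-0.058,0.136,0],
    [-0.065,0.165,0],
    [-0.071,0.195,0]
  ],
  "dr": [
    [0,0,-0.07],
    [0,0,-0.14],
    [0,0,-0.244],
    [0,0,-0.349],
    [0,0,-0.471],
    [0,0,-0.593],
    [0,0,-0.716],
    [0,0,-0.838]
  ],
  "jaw": [0.05,0.05,0.05,0.05,0.05,0.05,0.05,0.05]
}}

```text
time: 25.58
tool_pos: [0.4359, 0.1547, 0.1668]
tool_rot: [3.139, 0.255, 1.915]
contact_force: [6.8, -0.8, -2.6]
opening: 0.0095
grip_force: 12.0
```

>>> {"method": "apply_moves", "body": {
  "delta_pos": [
    [0,0,0],
    [0,0,0]
  ],
  "dr": [
    [0,0,0],
    [0,0,0]
  ],
  "jaw": [0.05,0.05]
}}

```text
time: 25.75
tool_pos: [0.4359, 0.1546, 0.1668]
tool_rot: [3.139, 0.255, 1.92]
contact_force: [4.5, 2.3, 3.1]
opening: 0.0094
grip_force: 12.0
```

Run:
```python
from arc import *
s=telemetry.observe(); print(s['tool_pos'],s['tool_rot'],s['contact_force'],s['opening'],s['qpos'].round(2))
rows([2,5,9,13,17,21,25,28],0,0.)
```

```text
[0.43585206 0.15461271 0.16678296] [3.1394476  0.25455235 1.92032623] [4.49175738 2.31222146 3.10671599] 0.009350176387247035 [ 0.35  0.31  1.78 -0.29  1.06  0.14]
theta0 74.1 r 0.1983
2 [-0.002, 0.017, 0.0] drz -0.07
5 [-0.005, 0.043, 0.0] drz -0.175
9 [-0.005, 0.078, 0.0] drz -0.314
13 [-0.004, 0.112, 0.0] drz -0.454
17 [-0.0, 0.147, 0.0] drz -0.593
21 [0.006, 0.181, 0.0] drz -0.733
25 [0.015, 0.214, 0.0] drz -0.873
28 [0.023, 0.239, 0.0] drz -0.977
```

>>> {"method": "apply_moves", "body": {
  "delta_pos": [
    [-0.001,0.017,0],
    [-0.003,0.043,0],
    [-0.003,0.078,0],
    [-0.002,0.112,0],
    [0.002,0.147,0],
    [0.008,0.181,0],
    [0.017,0.214,0],
    [0.025,0.239,0]
  ],
  "dr": [
    [0,0,-0.07],
    [0,0,-0.175],
    [0,0,-0.314],
    [0,0,-0.454],
    [0,0,-0.593],
    [0,0,-0.733],
    [0,0,-0.873],
    [0,0,-0.977]
  ],
  "jaw": [0.05,0.05,0.05,0.05,0.05,0.05,0.05,0.05]
}}

```text
time: 26.42
tool_pos: [0.4444, 0.2493, 0.1668]
tool_rot: [-3.14, 0.255, 1.427]
contact_force: [-0.8, -0.5, 6.6]
opening: 0.0098
grip_force: 12.0
```

>>> {"method": "apply_moves", "body": {
  "delta_pos": [
    [0,0,0],
    [0,0,0],
    [0,0,0],
    [0,0,0],
    [0,0,0],
    [0,0,0],
    [0,0,0]
  ],
  "dr": [
    [0,0,0],
    [0,0,0],
    [0,0,0],
    [0,0,0],
    [0,0,0],
    [0,0,0],
    [0,0,0]
  ],
  "jaw": [0.05,0.05,0.2,0.3,0.35,0.4,0.4]
}}

```text
time: 27.0
tool_pos: [0.4445, 0.249, 0.1659]
tool_rot: [-3.14, 0.255, 1.429]
contact_force: [0.2, -0.6, -0.4]
opening: 0.0357
grip_force: 0.0
```

Run:
```python
from arc import *
s=telemetry.observe(); print(s['tool_pos'],s['tool_rot'],s['contact_force'],s['opening'],s['qpos'].round(2))
rows([1],0,0.); print(R.from_euler('xyz',s['tool_rot']).apply([0,0,-1]))
```

```text
[0.44445284 0.2489924  0.16586379] [-3.1398958   0.25463289  1.42947416] [ 0.23835586 -0.56496438 -0.37235644] 0.035666477838574524 [ 0.49  0.47  1.53 -0.21  1.3   0.7 ]
theta0 101.7 r 0.1985
1 [0.003, 0.008, 0.0] drz -0.035
[0.03715917 0.2491396  0.96775444]
```

>>> {"method": "apply_moves", "body": {
  "delta_pos": [
    [0.002,0.012,0.05],
    [0.004,0.025,0.1],
    [0.008,0.05,0.2],
    [0.012,0.075,0.3],
    [0.016,0.103,0.4],
    [0.016,0.103,0.45],
    [0.016,0.103,0.45]
  ],
  "dr": [
    [0,0,0],
    [0,0,0],
    [0,0,0],
    [0,0,0],
    [0,0,0],
    [0,0,0],
    [0,0,0]
  ],
  "jaw": [0.4,0.4,0.4,0.4,0.4,0.4,0.4]
}}

```text
time: 27.58
tool_pos: [0.4521, 0.2916, 0.3511]
tool_rot: [3.135, 0.248, 1.428]
contact_force: [0.6, 0.5, -0.5]
opening: 0.0366
grip_force: 0.0
```

>>> {"method": "apply_moves", "body": {
  "delta_pos": [
    [-0.02,-0.1,0],
    [-0.04,-0.2,0],
    [-0.06,-0.3,0],
    [-0.08,-0.4,0],
    [-0.1,-0.5,0],
    [-0.12,-0.6,0],
    [-0.14,-0.7,0],
    [-0.14,-0.7,0]
  ],
  "dr": [
    [0,0,0],
    [0,0,0],
    [0,0,0],
    [0,0,0],
    [0,0,0],
    [0,0,0],
    [0,0,0],
    [0,0,0]
  ],
  "jaw": [0.4,0.4,0.4,0.4,0.4,0.4,0.4,0.4]
}}

```text
time: 28.25
tool_pos: [0.3929, 0.005, 0.3456]
tool_rot: [-3.139, 0.257, 1.423]
contact_force: [0.5, 0.2, 0.4]
opening: 0.0367
grip_force: 0.0
```

Run:
```python
from h import *
s=telemetry.observe(); print(s['time'],s['tool_pos'],s['contact_force'],s['qvel'].round(3))
t=eyes.read_camera("top"); sc=eyes.read_camera("scene")
c=np.zeros((400,800,3),np.uint8); c[:,:440]=cv2.resize(t[80:290,110:410],(440,308)).copy().__class__((0,)) if 0 else 0
c[:308,:440]=cv2.resize(t[80:290,110:410],(440,308)); c[:,440:]=cv2.resize(sc[90:310,130:328],(360,400)); cv2.imwrite("pics/p5.png",c[:,:,::-1])
```

```text
28.25 [0.39290412 0.00497637 0.34563124] [0.48601899 0.18803396 0.42218789] [ 0.102  0.038 -0.05   0.065  0.021  0.123]
```

View pics/p5.png

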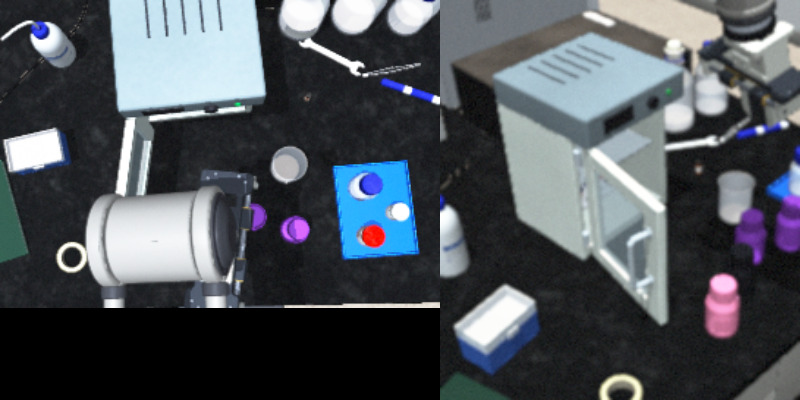

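The final views show the door past square at about 102°, with the bottle at (370,185), the jar at (372,236) and the untouched stir jar at (400,212) all upright on the tray. The beaker, tip box and tape are where they were, and nothing touches the robot.

```bash
python3 -c "
from cell import job
print(job.hand_in())"
```

```text
the job is handed in; nothing more can be done
None
```

The job is handed in: the bottle and jar stand upright on the tray floor beside the untouched stir jar, and the door was then pulled open by its handle to about 102° and left there, at about 28 s of the 72 s limit.

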